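Warp check of valve-body sections on the cross-slide table

TASK

Pull the cross-slide carriage back towards you and lay every straightedge that is out on the bench on the carriage, flush and centred along the machined face of the valve-body section whose stripe has its colour, and let go. With all of them laid, use the black post to bring the white dots exactly under the brass pointer and hold each there still for a second, red first, then yellow, then blue (skip a missing one), each straightedge still flush. Then pull the carriage fully back, put all the straightedges upright inside the wooden tray and let go, and leave the pointer and the other things on the bench undisturbed.

Things in the scene. Friction and masses are not known exactly. Their poses are not given: they have to be found in the camera images.
- red_edge: loose steel straightedge with a red upright grip; may be absent. Beam 120 (own x) x 24 (y) x 18 mm high; the red plastic grip stands on its middle, 44 (x) x 14 (y) mm, from 18 to 62 mm above the underside. Origin: centre of the underside, x along the beam, z up; both long faces are straight and alike. 0.35 kg
- red_mark (a point): white index dot, 10 mm across, on top of the red grip, 62 mm above the straightedge's origin
- red_face (a point): middle of the foot of the machined face of the red-striped aluminium valve-body section (130 x 28 mm, 18 high, fixed on the carriage), at the carriage's top. x along the face, y straight out of it into a free bay 52 mm wide and 168 long between 12 mm high end rims, z up; the section lies at negative y. A flush straightedge has its origin 12 mm along y, x parallel
- yellow_edge: loose steel straightedge with a yellow upright grip; may be absent. Beam 120 (own x) x 24 (y) x 18 mm high; the yellow plastic grip stands on its middle, 44 (x) x 14 (y) mm, from 18 to 62 mm above the underside. Origin: centre of the underside, x along the beam, z up; both long faces are straight and alike. 0.35 kg
- yellow_mark (a point): white index dot, 10 mm across, on top of the yellow grip, 62 mm above the straightedge's origin
- yellow_face (a point): middle of the foot of the machined face of the yellow-striped aluminium valve-body section (130 x 28 mm, 18 high, fixed on the carriage), at the carriage's top. x along the face, y straight out of it into a free bay 52 mm wide and 168 long between 12 mm high end rims, z up; the section lies at negative y. A flush straightedge has its origin 12 mm along y, x parallel
- blue_edge: loose steel straightedge with a blue upright grip; may be absent. Beam 120 (own x) x 24 (y) x 18 mm high; the blue plastic grip stands on its middle, 44 (x) x 14 (y) mm, from 18 to 62 mm above the underside. Origin: centre of the underside, x along the beam, z up; both long faces are straight and alike. 0.35 kg
- blue_mark (a point): white index dot, 10 mm across, on top of the blue grip, 62 mm above the straightedge's origin
- blue_face (a point): middle of the foot of the machined face of the blue-striped aluminium valve-body section (130 x 28 mm, 18 high, fixed on the carriage), at the carriage's top. x along the face, y straight out of it into a free bay 52 mm wide and 168 long between 12 mm high end rims, z up; the section lies at negative y. A flush straightedge has its origin 12 mm along y, x parallel
- xslide (a joint): lower slide of the cross-slide table, m: 0 = carriage pulled fully back towards the robot, up to 0.13 = pushed away, along the x axis of the face points; stays where it is left (5 N friction)
- carriage (a joint): upper slide, m: -0.095 to 0.095, sideways, growing along the y axis of the face points (to the robot's left); stays where it is left (5 N friction)
- handle (a point): centre of the gripping part of the carriage's upright black square post, 22 x 22 mm; post top 15 mm above this point, its foot on the carriage's top 40 mm below. Moving it moves the carriage on both slides. Axes as the carriage
- pointer_tip (a point): lower tip of the fixed brass pointer, which hangs on an arm from a column on the table's far side, 14 mm above the tops of the grips of laid straightedges (76 mm over the carriage's top). With the carriage fully back the faces' middles are 110 mm nearer the robot than the tip
- pointer: the pointer with its arm (bottom 52 mm, top 70 mm above the tip) and its column 140 mm beyond the tip, fixed; origin at the tip
- tray_in (a point): centre of the inner floor of the fixed wooden tray, 5 mm above the bench: inside 160 (x) x 190 (y) mm, walls 5 mm thick, 22 mm high over the bench
- tub: bystander: white tub, 100 mm across, 90 mm high; origin under its centre
- bearing: bystander: steel bearing race, 84 mm across, 22 mm high; origin under its centre
- spanner: bystander: 180 mm open spanner lying flat on the bench
Not all that is in view belongs to the job. Leave any orange or purple look-alike of the yellow_edge alone.

How it is judged:
On the way, in this order (a step that is already met when the one before it is completed fails the run):
1. every straightedge lies released and flush along the face of its own colour (x of red_edge in the frame of red_face between -0.02 and 0.02 m and y of red_edge in the frame of red_face between 0.009 and 0.0145 m and z of red_edge in the frame of red_face between -0.004 and 0.004 m and angle between the x axis of red_edge and the x axis of red_face, either way round below 0.03 rad and angle between each of red_edge, yellow_edge, blue_edge's own z axis and vertical below 0.06 rad and linear speed of each of red_edge, yellow_edge, blue_edge below 0.02 m/s and contact force between the fingers and red_edge below 0.2 N and x of yellow_edge in the frame of yellow_face between -0.02 and 0.02 m and y of yellow_edge in the frame of yellow_face between 0.009 and 0.0145 m and z of yellow_edge in the frame of yellow_face between -0.004 and 0.004 m and angle between the x axis of yellow_edge and the x axis of yellow_face, either way round below 0.03 rad and contact force between the fingers and yellow_edge below 0.2 N and x of blue_edge in the frame of blue_face between -0.02 and 0.02 m and y of blue_edge in the frame of blue_face between 0.009 and 0.0145 m and z of blue_edge in the frame of blue_face between -0.004 and 0.004 m and angle between the x axis of blue_edge and the x axis of blue_face, either way round below 0.03 rad and contact force between the fingers and blue_edge below 0.2 N), for 0.3 s.
2. the red straightedge's dot stands still under the pointer, the straightedge still flush (horizontal distance between red_mark and pointer_tip below 0.005 m and linear speed of red_edge below 0.008 m/s and x of red_edge in the frame of red_face between -0.02 and 0.02 m and y of red_edge in the frame of red_face between 0.009 and 0.0145 m and z of red_edge in the frame of red_face between -0.004 and 0.004 m and angle between the x axis of red_edge and the x axis of red_face, either way round below 0.03 rad and angle between red_edge's own z axis and vertical below 0.06 rad and linear speed of red_edge below 0.02 m/s and contact force between the fingers and red_edge below 0.2 N), for 0.5 s.
3. the yellow straightedge's dot stands still under the pointer, the straightedge still flush (horizontal distance between yellow_mark and pointer_tip below 0.005 m and linear speed of yellow_edge below 0.008 m/s and x of yellow_edge in the frame of yellow_face between -0.02 and 0.02 m and y of yellow_edge in the frame of yellow_face between 0.009 and 0.0145 m and z of yellow_edge in the frame of yellow_face between -0.004 and 0.004 m and angle between the x axis of yellow_edge and the x axis of yellow_face, either way round below 0.03 rad and angle between yellow_edge's own z axis and vertical below 0.06 rad and linear speed of yellow_edge below 0.02 m/s and contact force between the fingers and yellow_edge below 0.2 N), for 0.5 s.
4. the blue straightedge's dot stands still under the pointer, the straightedge still flush (horizontal distance between blue_mark and pointer_tip below 0.005 m and linear speed of blue_edge below 0.008 m/s and x of blue_edge in the frame of blue_face between -0.02 and 0.02 m and y of blue_edge in the frame of blue_face between 0.009 and 0.0145 m and z of blue_edge in the frame of blue_face between -0.004 and 0.004 m and angle between the x axis of blue_edge and the x axis of blue_face, either way round below 0.03 rad and angle between blue_edge's own z axis and vertical below 0.06 rad and linear speed of blue_edge below 0.02 m/s and contact force between the fingers and blue_edge below 0.2 N), for 0.5 s.
At the end, for the whole second after the job is handed in: Straightedges upright (0.1 rad) on the tray floor, at rest; carriage at rest within 12 mm of fully back. Earlier, flush: origin 9 to 14.5 mm off the face, within 20 mm of its middle, parallel within 0.03 rad, released; dot within 5 mm of the pointer, still for 0.5 s (value of joint xslide below 0.012 m and velocity of joint xslide between -0.008 and 0.008 m/s and velocity of joint carriage between -0.008 and 0.008 m/s and x of red_edge in the frame of tray_in between -0.075 and 0.075 m and y of red_edge in the frame of tray_in between -0.09 and 0.09 m and z of red_edge in the frame of tray_in between -0.005 and 0.008 m and angle between each of red_edge, yellow_edge, blue_edge's own z axis and vertical below 0.1 rad and linear speed of each of red_edge, yellow_edge, blue_edge below 0.02 m/s and x of yellow_edge in the frame of tray_in between -0.075 and 0.075 m and y of yellow_edge in the frame of tray_in between -0.09 and 0.09 m and z of yellow_edge in the frame of tray_in between -0.005 and 0.008 m and x of blue_edge in the frame of tray_in between -0.075 and 0.075 m and y of blue_edge in the frame of tray_in between -0.09 and 0.09 m and z of blue_edge in the frame of tray_in between -0.005 and 0.008 m); the robot touches nothing.
It fails at once if the tub is moved more than 30 mm (distance of tub from where it was at the start of the episode above 0.03 m).
It fails at once if the bearing is moved more than 30 mm (distance of bearing from where it was at the start of the episode above 0.03 m).
It fails at once if the spanner is moved more than 30 mm (distance of spanner from where it was at the start of the episode above 0.03 m).
It fails at once if the pointer is knocked (over 5 N) (contact force between pointer and anything else above 5 N).
Of red_edge, yellow_edge, blue_edge only 2 to 3 are there at a start; the rules pass over those that are not, and their reading is None.
At some moment in a run one of red_edge, yellow_edge, blue_edge may be knocked a few centimetres aside while the robot is not near it.
It also fails if it takes over 210 s, if anything falls off the work surface, if the arm or the gripper's body presses on something with over 40 N, if the wrist force passes 120 N, or if a joint passes its speed limit or range.

ROBOT

A 7-joint arm with a two-finger parallel gripper is mounted at the origin on the work surface. World frame = base frame: x ahead of the robot, y to its left, z up, the work surface at z = 0. Lengths are in m, angles in rad, forces in N, time in s.
With the tool pointing down it reaches from about 0.4 to 0.85 m from the base axis. Payload 6.9 kg.
Tool frame: the origin (TCP) lies between the finger pads; the fingertips stand 8 mm ahead of it and the grasp point (between the pads) lies 11 mm behind it; z points along the fingers, y is the line along which they close (so a half turn about z gives the same grasp; the last joint's range is limited). The gripper opens to 85 mm and grips with 20 to 120 N. Pads are 22 mm wide; open, the fingers measure 114 mm over their backs; the gripper's body (76 mm by 85 mm) begins 54 mm behind the grasp point. The pads swing forward as they close: fully open they stand 13 mm farther back than shut.
Start: joints at [-1.173, 0.507, -0.238, 1.5, 0.126, 1.149, -0.155], TCP at [0.18, 0.599, 0.239] pointing down, gripper open.
Joint ranges: [-3.08, 3.08], [-0.24, 2.05], [-1.43, 1.35], [0, 2.5], [-1.52, 4.66], [0.17, 1.96], [-2.89, 2.89]. Speed limits (rad/s): [2.39, 2.39, 3.14, 3.14, 3.14, 3.14, 3.14].

INTERFACE

Orientations are given as a unit quaternion [x, y, z, w].
In Python, from rig import state, get_image, camera_info, finish_job gives the robot as it stands.
- The arm moves only by the shell command python3 -m inch 'ROWS'. ROWS is text: rows parted by semicolons, each of 7 numbers parted by spaces: the shift along the tool's x, y, z in units of 30 mm (1.0 is 30 mm), then the turn, a rotation vector about the tool's x, y, z in units of 6 degrees (1.0 is 6 degrees), then the opening, from -1 (shut) to 1 (fully open). In form: tx ty tz rx ry rz gripper; .... A call has 1 to 12 rows; each row is the pose to reach, as a shift and turn from the pose commanded when the call began, along the tool's axes at that moment; what a row does not reach only later rows make up. A row lasts 1/12 s, in which the tool goes at most 41.7 mm and 7.16 degrees, less where a joint would pass 70% of its speed; a pose out of reach is approached as far as the arm can. A call with a gripper value outside its range is refused whole. The fingers move at their own pace and stop on an object; the grip force is fixed at half the most. Time passes only in rows, so rows that repeat a pose let the fingers close. It gives the time, the measured TCP pose, the force, the opening and the grip force at its end, in the units of the state.
- state(): the state, without advancing time (a new reading comes with each control period).
- get_image(name): name is "side" or "top" or "wrist"; returns the picture (384x512x3 uint8, blue, green, red); there is no depth.
- camera_info(name): a dict with "vfov" (degrees; the focal length in pixels is half the picture's height over the tangent of half this angle, whatever the lens; pixels are square), "cx", "cy" (the principal point, pixels), "dist" ([k1, k2, p1, p2, k3] as OpenCV has them; the pictures are not rectified), "rvec" (rotation vector, rad) and "tvec" (3), from world to camera coordinates, as OpenCV has them; the wrist camera has in their place "mount" (4x4, takes a point from camera to tool coordinates, whose origin is the TCP and whose axes are the flange's). Camera axes: x right, y down, z forward; pixel columns grow to the right and rows downward; lengths in m; the calibration is good to about 2 mm. A picture is of the moment at which its call begins: read the wrist's pose just before it. camera_info takes no time and is no camera call.
- finish_job(): hands the job in; it is judged then, once.
The state is a dict: "time_s": time; "joint_positions": joint angles; "dq": joint speeds; "joint_efforts": joint torques, N m; "tool_pos": TCP position; "orientation": TCP orientation; "ft_force": force on the tool from outside, world axes, zero at the start; "moment": the same for the moment, N m; "width": finger opening in m; "grip_force": force on a finger pad.
Only numpy, scipy, OpenCV 4.12 (cv2) and the standard library are available. Lean on these libraries where they do the work, as an engineer would, in place of code of your own. Each camera call takes 0.05 s, during which the arm holds its last target. There are 200 camera calls.

## Working session

There is one attempt and no reset: what is moved stays moved. The work goes in short steps, Python scripts to look and compute and a shell command to move; the robot and the scene stay as the last step left them, time stands still between calls to the robot, and variables do not carry over. Pictures are saved under pics/ and viewed, at most 14 in all, crops included, and the job is handed in when it is done.

```bash
ls; mkdir -p pics
python3 - <<'E'
from rig import *
import cv2
for n in("top","side"):
    cv2.imwrite(f"pics/{n}0.png",cv2.resize(get_image(n),(800,600),interpolation=cv2.INTER_CUBIC)); print(n,camera_info(n))
print(camera_info("wrist")); print(state())
E
```

```text
pics
top {'vfov': 47.883150193795935, 'cx': 255.86318375402334, 'cy': 184.70814669356767, 'dist': array([0.03399954, 0.        , 0.        , 0.        , 0.        ]), 'rvec': array([ 2.15676882, -2.10481736,  0.19406386]), 'tvec': array([0.01058157, 0.51776707, 1.34292281])}
side {'vfov': 48.560899997517836, 'cx': 262.9479331825751, 'cy': 186.65900915515306, 'dist': array([-0.01316516,  0.        ,  0.        ,  0.        ,  0.        ]), 'rvec': array([ 2.06848786, -0.8701181 ,  0.42925665]), 'tvec': array([-0.32068596,  0.31310043,  1.23179316])}
{'vfov': 65.77927764551853, 'cx': 256.5499707557561, 'cy': 191.5449214954867, 'dist': array([-0.06499034,  0.        ,  0.        ,  0.        ,  0.        ]), 'mount': array([[-1.17646166e-04, -9.66319469e-01, -2.57345431e-01,
         6.52041166e-02],
       [ 9.99999633e-01,  1.04752020e-04, -8.50491258e-04,
        -2.17280626e-04],
       [ 8.48803714e-04, -2.57345436e-01,  9.66319102e-01,
        -1.32970936e-01],
       [ 0.00000000e+00,  0.00000000e+00,  0.00000000e+00,
         1.00000000e+00]])}
{'time_s': 0.1, 'joint_positions': array([-1.17350709,  0.50826638, -0.23749375,  1.50097791,  0.12569523,
        1.14891018, -0.15476183]), 'dq': array([-7.48067800e-05, -2.86464948e-03, -1.10018318e-03, -4.74428116e-03,
        1.00357611e-03, -4.91174653e-05, -5.89345683e-04]), 'joint_efforts': array([-4.71589272e-03, -6.21844625e+01, -2.19439432e+00, -2.50205112e+01,
        1.25342316e-02,  7.68196449e-03, -3.87713627e-06]), 'tool_pos': array([0.1797607 , 0.59815927, 0.23852642]), 'orientation': array([ 1.45373275e-01,  9.89376566e-01, -7.82549823e-04, -9.59515094e-05]), 'ft_force': array([ 0.25391315, -0.81385326,  0.29464049]), 'moment': array([-0.01443272,  0.01834957, -0.0335586 ]), 'grip_force': 0.0, 'width': 0.08551822534440212}
```

View pics/top0.png

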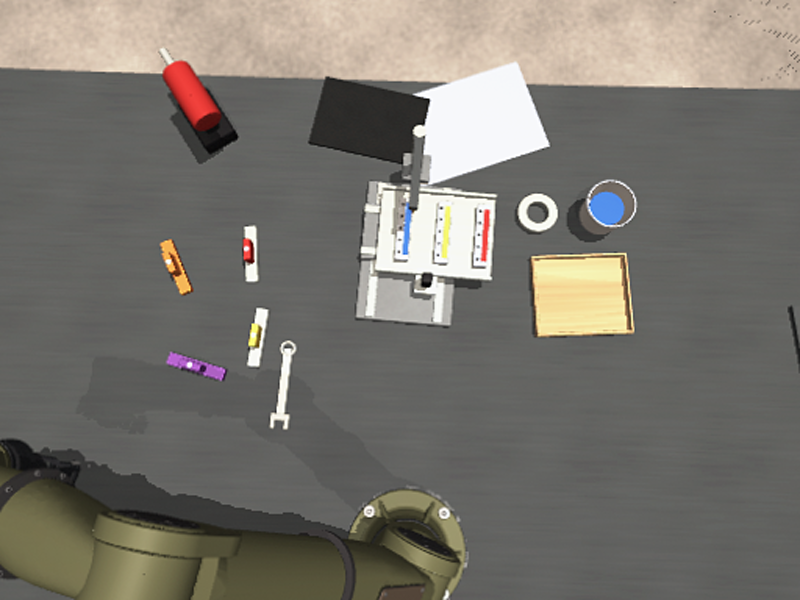

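View pics/side0.png

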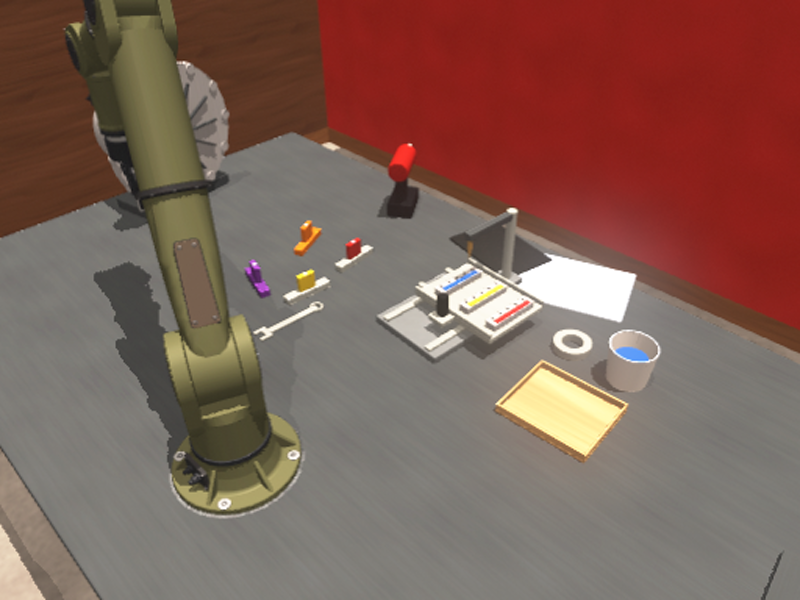

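The top view shows the red edge at about (250,252), the yellow edge at (257,337), and orange (175,267) and purple (197,367) look-alikes. There is no blue edge. The carriage is at (435,230), its post at (427,280), and the tray at (583,295). I'll enlarge these areas and triangulate.

```bash
cat > h.py <<'E'
import numpy as np, cv2
from rig import *
from scipy.spatial.transform import Rotation as R
def cam(n,s=None):
    c=camera_info(n); f=192/np.tan(np.radians(c["vfov"]/2))
    K=np.array([[f,0,c["cx"]],[0,f,c["cy"]],[0,0,1]])
    if n=="wrist":
        s=s or state(); T=np.eye(4);T[:3,:3]=R.from_quat(s["orientation"]).as_matrix();T[:3,3]=s["tool_pos"]
        W=np.linalg.inv(T@c["mount"]); Rm,t=W[:3,:3],W[:3,3]
    else: Rm,t=cv2.Rodrigues(c["rvec"])[0],c["tvec"]
    return K,c["dist"],Rm,np.asarray(t)
def ray(n,p,s=None):
    K,d,Rm,t=cam(n,s); u=cv2.undistortPoints(np.array([[p]],float),K,d)[0,0]
    v=Rm.T@np.array([u[0],u[1],1]); return -Rm.T@t,v/np.linalg.norm(v)
def onz(n,p,z,s=None):
    o,v=ray(n,p,s); return o+v*(z-o[2])/v[2]
def proj(n,P,s=None):
    K,d,Rm,t=cam(n,s); return cv2.projectPoints(np.atleast_2d(np.array(P,float)),cv2.Rodrigues(Rm)[0],t,K,d)[0][:,0]
def tri(*a):
    A=np.zeros((3,3));b=np.zeros(3)
    for o,v in a:
        M=np.eye(3)-np.outer(v,v);A+=M;b+=M@o
    X=np.linalg.solve(A,b); return X,[np.linalg.norm((np.eye(3)-np.outer(v,v))@(X-o)) for o,v in a]
def rows(P,yaw=None,s=None):
    """shift (units) to world TCP P and turn so tool y axis has heading yaw (mod pi), tool vertical"""
    s=s or state(); q=R.from_quat(s["orientation"]); d=q.inv().apply(np.array(P)-s["tool_pos"])/.03
    out=d
    if yaw is not None:
        y=np.array([np.cos(yaw),np.sin(yaw),0]); best=None
        for sg in(1,-1):
            Y=sg*y; Z=np.array([0,0,-1.]); M=np.column_stack([np.cross(Y,Z),Y,Z])
            r=(q.inv()*R.from_matrix(M)).as_rotvec(degrees=True)/6
            if best is None or np.linalg.norm(r)<np.linalg.norm(best): best=r
        out=np.r_[d,best]
    return np.round(out,3)
def st():
    s=state(); y=R.from_quat(s["orientation"]).apply([0,1,0]); print("t%.2f"%s["time_s"],s["tool_pos"].round(4),"yawY %.3f"%np.arctan2(y[1],y[0]),"w %.4f"%s["width"],"F",s["ft_force"].round(1),"q7 %.2f"%s["joint_positions"][6])
E
python3 - <<'E'
from h import *
t=get_image("top");s=get_image("side")
cv2.imwrite("pics/t.png",t)
def rs(a,k):return cv2.resize(a,None,fx=k,fy=k,interpolation=cv2.INTER_CUBIC)
A=rs(t[110:212,224:324],4)   #400x408
B=rs(t[135:245,95:195],3.6) #
C=rs(s[165:235,240:350],3.6)
im=np.zeros((600,800,3),np.uint8)
im[:408,:400]=A; im[:396,410:770]=B; 
C=rs(s[160:230,240:350],2.7); im[410:410+C.shape[0],:C.shape[1]]=C
D=rs(s[140:200,150:245],3.2);im[400:400+D.shape[0],410:410+D.shape[1]]=D[:200]
cv2.imwrite("pics/c1.png",im)
E
```

```text
(no output)
```

View pics/c1.png

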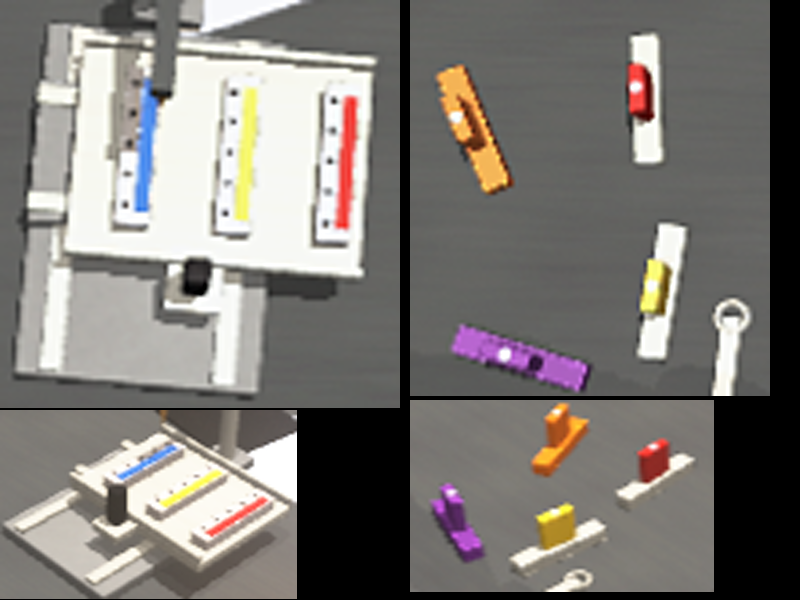

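Run:
```python
from h import *
A=lambda x,y:(224+x/4-.4,110+y/4-.4)
B=lambda x,y:(95+(x-410)/3.6-.4,135+y/3.6-.4)
C=lambda x,y:(240+x/2.7-.3,160+(y-410)/2.7-.3)
print("post",tri(ray("top",A(197,267)),ray("side",C(117,486))))
print("redsec near-right top corner",tri(ray("top",A(351,243)),ray("side",C(207,552))))
print("carr near-right top corner",tri(ray("top",A(361,275)),ray("side",C(205,568))))
for n,d,a,b in(("red",(636,87),(645,34),(651,163)),("yel",(652,286),(673,225),(652,358))):
    print(n,"dot",onz("top",B(*d),.062),"ends",onz("top",B(*a),.018),onz("top",B(*b),.018))
print("tip?",[onz("top",A(162,96),z) for z in(.12,.16)])
T=lambda x,y:(x/1.5625-.4,y/1.5625-.4)
for p in((531,255),(628,253),(634,332),(538,336)):print("tray",onz("top",T(*p),.022))
for p in((288,349),(279,421)):print("sp",onz("top",T(*p),.005))
# gap in face scale
for a,b in(((114,222),(120,150)),((217,232),(228,78)),((316,241),(327,85))):
    print([onz("top",A(*q),.1).round(3) for q in(a,b)])
print(onz("top",T(418,170),0), onz("top",T(537,212),.022),onz("top",T(610,205),.09))
```

```text
post (array([ 0.53076813, -0.02683709,  0.11590906]), [np.float64(0.001691201932237699), np.float64(0.001691201932237565)])
redsec near-right top corner (array([ 0.56379021, -0.15121326,  0.06050714]), [np.float64(0.002607004379622798), np.float64(0.0026070043796226445)])
carr near-right top corner (array([ 0.54174242, -0.16236936,  0.05369417]), [np.float64(0.0006082754695193541), np.float64(0.0006082754695193778)])
red dot [0.59082898 0.34001399 0.062     ] ends [0.6515354  0.34509932 0.018     ] [0.53068422 0.33216978 0.018     ]
yel dot [0.41400217 0.31488402 0.062     ] ends [0.47425916 0.30885633 0.018     ] [0.35446052 0.32020866 0.018     ]
tip? [array([0.66573848, 0.00167618, 0.12      ]), array([0.65358251, 0.00245054, 0.16      ])]
tray [ 0.60188294 -0.25063728  0.022     ]
tray [ 0.61119109 -0.45468451  0.022     ]
tray [ 0.44401481 -0.46106264  0.022     ]
tray [ 0.43062614 -0.26329868  0.022     ]
sp [0.39262485 0.2537464  0.005     ]
sp [0.24569529 0.26403026 0.005     ]
[array([0.569, 0.037, 0.1  ]), array([0.627, 0.033, 0.1  ])]
[array([ 0.563, -0.044,  0.1  ]), array([ 0.688, -0.05 ,  0.1  ])]
[array([ 0.558, -0.121,  0.1  ]), array([ 0.684, -0.129,  0.1  ])]
[ 0.79190193 -0.00914323  0.        ] [ 0.69629394 -0.2642851   0.022     ] [ 0.69384678 -0.39812621  0.09      ]
```

Run:
```python
from h import *
print(rows([.45,.33,.32],1.516))
```

```text
[-1.1199e+01 -5.9760e+00 -2.7010e+00 -1.1000e-02 -1.0000e-03 -2.2630e+00]
```

```bash
python3 -m inch '-11.2 -6 -2.7 0 0 -2.26 1;-11.2 -6 -2.7 0 0 -2.26 1;-11.2 -6 -2.7 0 0 -2.26 1;-11.2 -6 -2.7 0 0 -2.26 1;-11.2 -6 -2.7 0 0 -2.26 1;-11.2 -6 -2.7 0 0 -2.26 1;-11.2 -6 -2.7 0 0 -2.26 1;-11.2 -6 -2.7 0 0 -2.26 1;-11.2 -6 -2.7 0 0 -2.26 1;-11.2 -6 -2.7 0 0 -2.26 1;-11.2 -6 -2.7 0 0 -2.26 1;-11.2 -6 -2.7 0 0 -2.26 1'
python3 -m inch '0 0 0 0 0 0 1;0 0 0 0 0 0 1;0 0 0 0 0 0 1'
python3 - <<'E'
from h import *
st(); print(rows([.45,-.03,.32],1.516))
s=state(); cv2.imwrite("pics/w1.png",get_image("wrist")); np.save("w1.npy",s)
print(proj("wrist",[[.591,.34,.062],[.414,.315,.062]],s))
E
```

```text
time_s: 1.2
tool_pos: [0.4502, 0.3289, 0.3202]
orientation: [0.029, 1.0, 0.0, -0.0]
ft_force: [-0.6, 0.2, -0.9]
width: 0.0854
grip_force: 0.0
time_s: 1.45
tool_pos: [0.4486, 0.3308, 0.32]
orientation: [0.026, 1.0, 0.0, -0.0]
ft_force: [-0.0, -0.0, 1.0]
width: 0.0853
grip_force: 0.0
t1.45 [0.4486 0.3308 0.32  ] yawY 1.518 w 0.0853 F [-0. -0.  1.] q7 0.76
[-6.7700e-01 -1.2007e+01 -0.0000e+00  0.0000e+00 -8.0000e-03  2.3000e-02]
[[268.32453044 259.97175217]
 [243.42484861 137.91177273]]
```

```bash
python3 -m inch '-.7 -12 0 0 0 0 1;-.7 -12 0 0 0 0 1;-.7 -12 0 0 0 0 1;-.7 -12 0 0 0 0 1;-.7 -12 0 0 0 0 1;-.7 -12 0 0 0 0 1;-.7 -12 0 0 0 0 1;-.7 -12 0 0 0 0 1;-.7 -12 0 0 0 0 1;-.7 -12 0 0 0 0 1;-.7 -12 0 0 0 0 1;-.7 -12 0 0 0 0 1'
python3 - <<'E'
from h import *
st()
s=state(); w=get_image("wrist"); np.save("w2.npy",s)
cv2.imwrite("pics/w2.png",w)
a=cv2.imread("pics/w1.png")
im=np.hstack([cv2.resize(a,(400,300)),np.zeros((300,400,3),np.uint8)]) 
cv2.imwrite("pics/w1v.png",cv2.resize(a,(768,576),interpolation=cv2.INTER_CUBIC))
cv2.imwrite("pics/w2v.png",cv2.resize(w,(768,576),interpolation=cv2.INTER_CUBIC))
E
```

```text
time_s: 2.5
tool_pos: [0.451, -0.0297, 0.3203]
orientation: [0.027, 1.0, 0.0, -0.0]
ft_force: [0.1, 0.4, -0.6]
width: 0.0856
grip_force: 0.0
t2.50 [ 0.451  -0.0297  0.3203] yawY 1.517 w 0.0856 F [ 0.1  0.4 -0.6] q7 1.52
```

View pics/w1v.png

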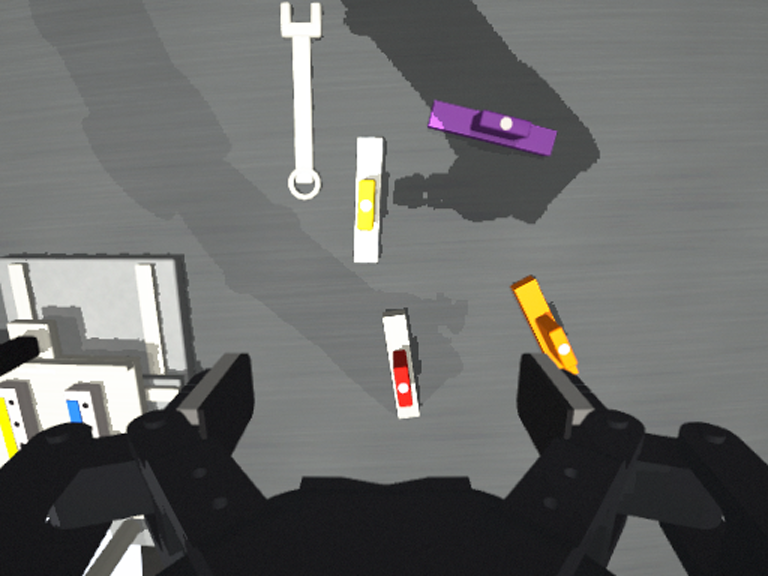

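View pics/w2v.png

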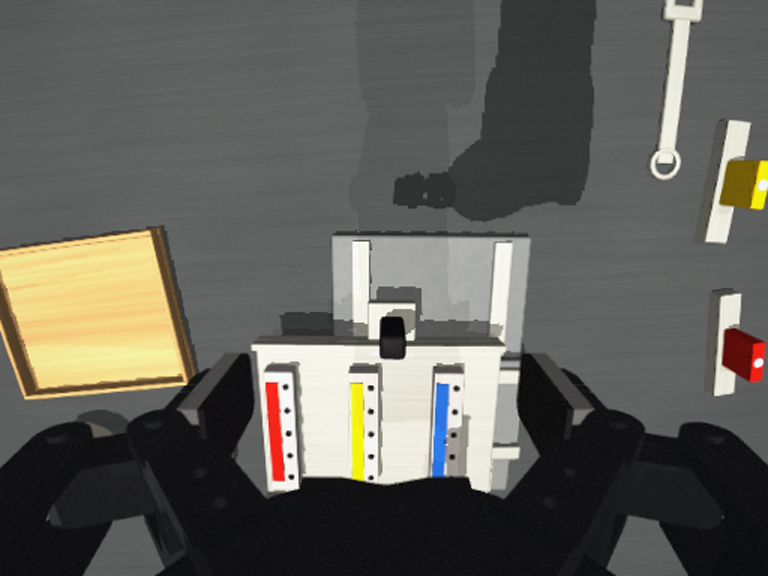

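Run:
```python
from h import *
s1=np.load("w1.npy",allow_pickle=True).item();s2=np.load("w2.npy",allow_pickle=True).item()
T=lambda x,y:(x/1.5-.2,y/1.5-.2)
r=lambda a:a.round(4)
for n,p in dict(redA=(297,374),redB=(300,489),yelA=(376,374),yelB=(380,480),bluA=(463,374)).items(): print(n,r(onz("wrist",T(*p),.078,s2)))
for z in(.110,.115,.12): print("post",z,r(onz("wrist",T(392,349),z,s2)))
print("post tri",tri(ray("wrist",T(392,349),s2),ray("side",(240+117/2.7-.3,160+(486-410)/2.7-.3)),ray("top",(224+197/4-.4,110+267/4-.4))))
print("carr nearL,R corner",r(onz("wrist",T(252,340),.072,s2)),r(onz("wrist",T(503,342),.072,s2)))
for n,d,q in(("red",(403,388),((384,316),(407,313),(418,416),(396,418))),("yel",(366,205),((358,138),(384,138),(379,262),(354,262)))):
    P=np.array([onz("wrist",T(*x),.018,s1) for x in q]);print(n,r(onz("wrist",T(*d),.062,s1)),"beam",r(P.mean(0)),"head",r(P[2]+P[3]-P[0]-P[1]), np.linalg.norm(P[3]-P[0]),np.linalg.norm(P[1]-P[0]))
for p in((0,252),(160,230),(193,383),(28,397)):print("tray",r(onz("wrist",T(*p),.022,s2)))
print(rows([.5308,-.027,.16],1.52))
```

```text
redA [ 0.5636 -0.1177  0.078 ]
redB [ 0.691 -0.129  0.078]
yelA [ 0.5673 -0.0447  0.078 ]
yelB [ 0.6839 -0.0477  0.078 ]
bluA [0.5718 0.0355 0.078 ]
post 0.11 [ 0.5299 -0.0286  0.11  ]
post 0.115 [ 0.5278 -0.0286  0.115 ]
post 0.12 [ 0.5257 -0.0285  0.12  ]
post tri (array([ 0.52935788, -0.02766843,  0.11629394]), [np.float64(0.0021283041222807924), np.float64(0.001368740254319916), np.float64(0.002610546440518754)])
carr nearL,R corner [ 0.5304 -0.1571  0.072 ] [0.5447 0.0736 0.072 ]
red [0.5886 0.3403 0.062 ] beam [0.5876 0.3404 0.018 ] head [0.2389 0.0144 0.    ] 0.11924803229946161 0.02383335738470873
yel [0.4122 0.3156 0.062 ] beam [0.4125 0.3163 0.018 ] head [ 0.2356 -0.0231  0.    ] 0.11840442524230997 0.02429955347790321
tray [ 0.4408 -0.4294  0.022 ]
tray [ 0.4297 -0.2512  0.022 ]
tray [ 0.5957 -0.2457  0.022 ]
tray [ 0.6068 -0.4439  0.022 ]
[-2.652e+00  2.130e-01  5.341e+00  7.000e-03 -1.000e-03 -1.600e-02]
```

```bash
python3 -m inch '-2.59 .18 0 0 0 0 1;-2.59 .18 0 0 0 0 1;-2.59 .18 2 0 0 0 1;-2.59 .18 7.68 0 0 0 1;-2.59 .18 7.68 0 0 0 1;-2.59 .18 7.68 0 0 0 1;-2.59 .18 7.68 0 0 0 1;-2.59 .18 7.68 0 0 0 1;-2.59 .18 7.68 0 0 0 1;-2.59 .18 7.68 0 0 0 1;-2.59 .18 7.68 0 0 0 1'
python3 -m inch '0 0 0 0 0 0 -1;0 0 0 0 0 0 -1;0 0 0 0 0 0 -1;0 0 0 0 0 0 -1;0 0 0 0 0 0 -1;0 0 0 0 0 0 -1;0 0 0 0 0 0 -1;0 0 0 0 0 0 -1;0 0 0 0 0 0 -1;0 0 0 0 0 0 -1'
```

```text
time_s: 3.47
tool_pos: [0.53, -0.0289, 0.0913]
orientation: [0.027, 1.0, 0.0, 0.001]
ft_force: [0.6, -0.3, 0.2]
width: 0.0853
grip_force: 0.0
time_s: 4.3
tool_pos: [0.5291, -0.0296, 0.0906]
orientation: [0.028, 1.0, 0.0, 0.001]
ft_force: [-1.5, 1.2, 7.0]
width: 0.0208
grip_force: 58.5
```

```bash
python3 -m inch '.3 0 0 0 0 0 -1;.6 0 0 0 0 0 -1;.9 0 0 0 0 0 -1;1.2 0 0 0 0 0 -1;1.5 0 0 0 0 0 -1;1.8 0 0 0 0 0 -1;2 0 0 0 0 0 -1;2 0 0 0 0 0 -1;2 0 0 0 0 0 -1'
python3 -m inch '.1 0 0 0 0 0 -1;.2 0 0 0 0 0 -1;.2 0 0 0 0 0 -1'; python3 -m inch '.1 0 0 0 0 0 -1;.2 0 0 0 0 0 -1;.2 0 0 0 0 0 -1'
```

```text
time_s: 5.05
tool_pos: [0.4692, -0.0259, 0.0906]
orientation: [0.028, 1.0, 0.0, 0.0]
ft_force: [-1.9, 3.8, 9.7]
width: 0.0213
grip_force: 62.3
time_s: 5.3
tool_pos: [0.4647, -0.0256, 0.0906]
orientation: [0.028, 1.0, 0.0, 0.002]
ft_force: [2.6, 3.1, 4.3]
width: 0.0212
grip_force: 61.9
time_s: 5.55
tool_pos: [0.4588, -0.0253, 0.0906]
orientation: [0.028, 1.0, 0.0, 0.002]
ft_force: [3.2, 4.4, 4.1]
width: 0.0214
grip_force: 61.9
```

```bash
for i in 1 2 3 4 5 6; do :; done; python3 -m inch '.1 0 0 0 0 0 -1;.2 0 0 0 0 0 -1;.3 0 0 0 0 0 -1;.3 0 0 0 0 0 -1' | grep -E "tool|force"; python3 -m inch '.1 0 0 0 0 0 -1;.2 0 0 0 0 0 -1;.3 0 0 0 0 0 -1;.3 0 0 0 0 0 -1'| grep -E "tool|force"
```

```text
tool_pos: [0.4497, -0.0247, 0.0906]
ft_force: [2.6, 4.8, 3.5]
grip_force: 62.0
tool_pos: [0.4408, -0.0242, 0.0906]
ft_force: [3.4, 4.4, 4.4]
grip_force: 62.0
```

```bash
python3 -m inch '.1 0 0 0 0 0 -1;.2 0 0 0 0 0 -1;.3 0 0 0 0 0 -1;.3 0 0 0 0 0 -1' | grep -E "tool|force"; python3 -m inch '.1 0 0 0 0 0 -1;.2 0 0 0 0 0 -1;.3 0 0 0 0 0 -1;.3 0 0 0 0 0 -1'| grep -E "tool|force"
```

```text
tool_pos: [0.4351, -0.0238, 0.0906]
ft_force: [13.4, 3.1, -6.8]
grip_force: 60.7
tool_pos: [0.4347, -0.0237, 0.0911]
ft_force: [36.1, 0.4, -34.4]
grip_force: 62.1
```

Run:
```python
from h import *
st(); t=get_image("top"); s=state(); w=get_image("wrist"); np.save("w3.npy",s); cv2.imwrite("pics/w3.png",w);cv2.imwrite("pics/t3.png",t)
im=np.zeros((600,800,3),np.uint8)
im[:400,:400]=cv2.resize(t[100:200,220:320],(400,400),interpolation=cv2.INTER_CUBIC)
im[:300,400:]=cv2.resize(w,(400,300))
S=get_image("side"); im[300:,400:]=cv2.resize(S[150:240,240:360],(400,300),interpolation=cv2.INTER_CUBIC)
cv2.imwrite("pics/c3.png",im)
```

```text
t6.88 [ 0.4347 -0.0237  0.0911] yawY 1.515 w 0.0211 F [ 36.1   0.4 -34.4] q7 1.48
```

View pics/c3.png

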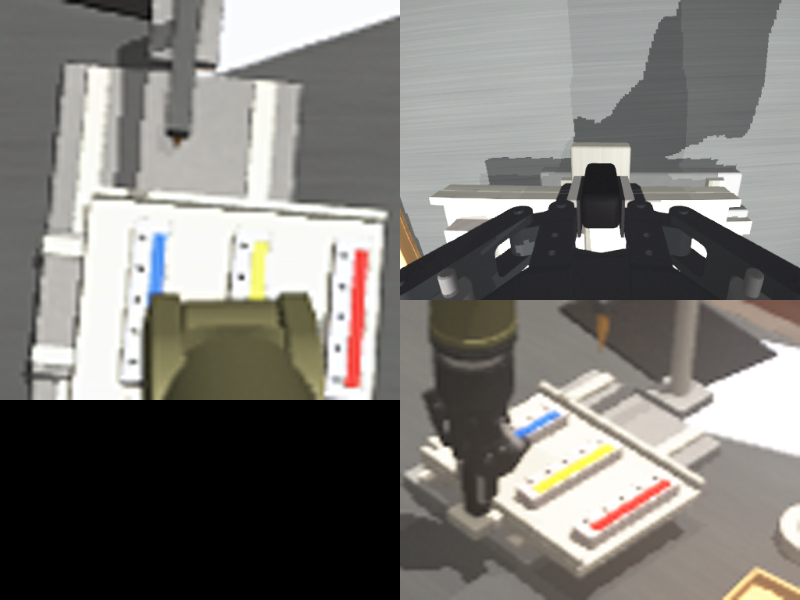

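```bash
python3 -m inch '-.3 0 0 0 0 0 -1;-.6 0 0 0 0 0 -1;-.6 0 0 0 0 0 0;-.6 0 0 0 0 0 1;-.6 0 0 0 0 0 1;-.6 0 0 0 0 0 1;-.6 0 0 0 0 0 1;-.6 0 0 0 0 0 1' | grep -E "tool|force"; python3 -m inch '0 0 -3 0 0 0 1;0 0 -7 0 0 0 1;0 0 -7 0 0 0 1;0 0 -7 0 0 0 1;0 0 -7 0 0 0 1;0 0 -7 0 0 0 1;0 0 -7 0 0 0 1;0 0 -7 0 0 0 1'| grep -E "tool|force"
python3 - <<'E'
from h import *
print("tip",tri(ray("top",(220+177/4-.4,100+142/4-.4)),ray("side",(240+202/3.333-.3,150+45/3.333-.3))))
st(); s=state(); w=get_image("wrist"); np.save("w4.npy",s); cv2.imwrite("pics/w4.png",w);cv2.imwrite("pics/w4v.png",cv2.resize(w,(768,576),interpolation=cv2.INTER_CUBIC))
E
```

```text
tool_pos: [0.4387, -0.0252, 0.0898]
ft_force: [-0.1, -0.4, 0.0]
grip_force: 0.0
tool_pos: [0.4385, -0.0251, 0.2996]
ft_force: [-0.2, -0.0, -0.5]
grip_force: 0.0
tip (array([0.65299639, 0.0033275 , 0.14426147]), [np.float64(0.0007860119144474319), np.float64(0.0007860119144473507)])
t8.37 [ 0.4385 -0.0251  0.2996] yawY 1.516 w 0.0851 F [-0.2 -0.  -0.5] q7 1.51
```

View pics/w4v.png

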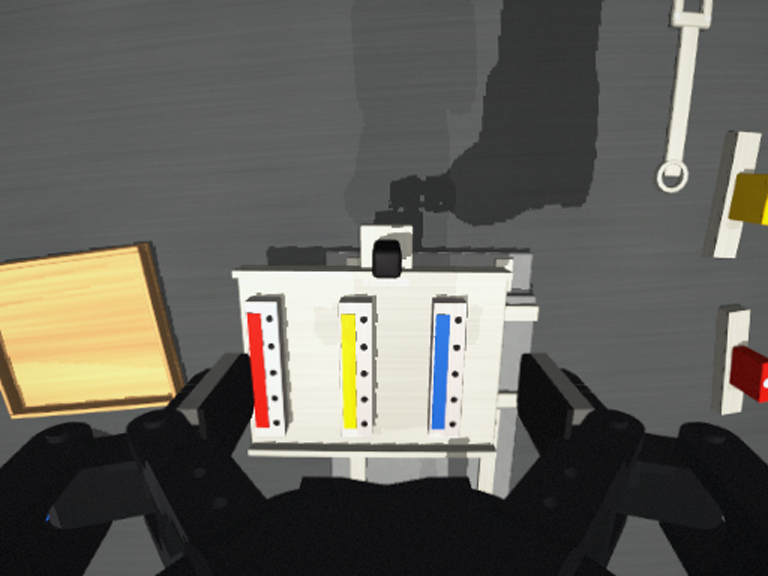

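Run:
```python
import cv2
w=cv2.imread("pics/w4.png")
cv2.imwrite("pics/w4c.png",cv2.resize(w[145:310,150:345],None,fx=4,fy=3.6,interpolation=cv2.INTER_CUBIC))
```

```text
(no output)
```

View pics/w4c.png

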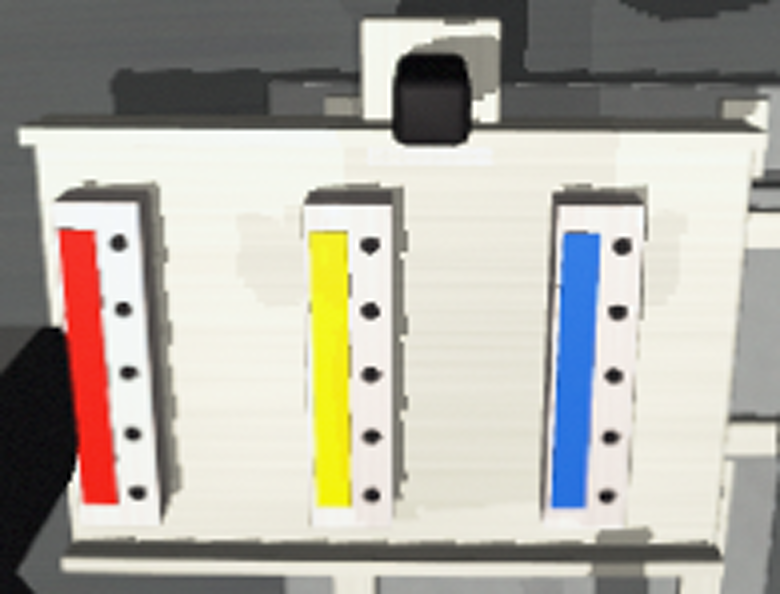

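```bash
cat > fit.py <<'E'
from h import *
from scipy.optimize import least_squares
s4=np.load("w4.npy",allow_pickle=True).item()
obs={-1:[(56,202),(138,203),(160,523),(82,520)],0:[(306,205),(391,205),(393,523),(312,522)],1:[(557,206),(643,206),(625,523),(542,521)]}
px=[];idx=[]
for k,v in obs.items():
    for (x,y),(a,b) in zip(v,((-.065,-.028),(-.065,0),(.065,0),(.065,-.028))):
        px.append((x/4+150-.4,y/3.6+145-.4));idx.append((k,a,b))
px=np.array(px)
def P(p):
    yaw,z,x,y,pit=p;c,s=np.cos(yaw),np.sin(yaw)
    return np.array([[x+c*a-s*(b+k*pit),y+s*a+c*(b+k*pit),z] for k,a,b in idx])
r=least_squares(lambda p:(proj("wrist",P(p),s4)-px).ravel(),[-.055,.078,.53,-.04,.08])
print(r.x.round(4),"rms px",np.sqrt(np.mean(r.fun**2))); J=r.jac;print("sd",(np.sqrt(np.diag(np.linalg.inv(J.T@J)))*.5).round(4))
yaw,z,x,y,pit=r.x;c,s=np.cos(yaw),np.sin(yaw)
for k,n in((-1,"red"),(0,"yellow"),(1,"blue")): print(n,"face",x-s*k*pit,y+c*k*pit)
E
python3 fit.py
python3 - <<'E'
from h import *
s4=np.load("w4.npy",allow_pickle=True).item()
print("post top",[onz("wrist",((432)/4+149.6,y/3.6+144.6),.115,s4).round(4) for y in(105,122,140)])
E
```

```text
[-0.0614  0.067   0.548  -0.0438  0.0814] rms px 0.3382785334610927
sd [0.0022 0.0012 0.0006 0.0002 0.0004]
red face 0.542979542625009 -0.1250647121072958
yellow face 0.5479757819502953 -0.043793048259208434
blue face 0.5529720212755815 0.03747861558887894
post top [array([ 0.4378, -0.0243,  0.115 ]), array([ 0.443 , -0.0246,  0.115 ]), array([ 0.4487, -0.0249,  0.115 ])]
```

Run:
```python
from h import *
t=get_image("top"); a=cv2.imread("pics/t.png")
print("edge area diff",cv2.absdiff(t,a)[140:235,140:180].max(2).__gt__(40).sum())
print(rows([.5886,.3403,.20],1.631)); print(rows([.5886,.3403,.034],1.631))
```

```text
edge area diff 0
[-4.348 12.437  3.27  -0.    -0.027 -1.102]
[-4.364 12.437  8.803 -0.    -0.027 -1.102]
```

```bash
python3 -m inch '-4.35 12.44 3 0 0 -1.1 1;-4.35 12.44 3 0 0 -1.1 1;-4.35 12.44 3 0 0 -1.1 1;-4.35 12.44 3 0 0 -1.1 1;-4.35 12.44 3 0 0 -1.1 1;-4.35 12.44 3 0 0 -1.1 1;-4.35 12.44 3 0 0 -1.1 1;-4.35 12.44 3 0 0 -1.1 1;-4.35 12.44 3 0 0 -1.1 1;-4.35 12.44 3 0 0 -1.1 1;-4.35 12.44 3 0 0 -1.1 1;-4.35 12.44 3 0 0 -1.1 1'
python3 - <<'E'
from h import *
st();print(rows([.5886,.3403,.034],1.631))
s=state(); w=get_image("wrist"); print(proj("wrist",[.5886,.3403,.062],s)); cv2.imwrite("pics/w5.png",w)
g=w.astype(int); m=((g[...,2]>130)&(g[...,1]<60)&(g[...,0]<60)).astype(np.uint8); print(cv2.moments(m,True)["m00"], [i for i in cv2.boundingRect(m)])
m2=((g.min(2)>215)).astype(np.uint8); n,_,S,C=cv2.connectedComponentsWithStats(m2); print([(S[i].tolist(),C[i].round(1).tolist()) for i in range(1,n) if S[i][4]>25])
E
```

```text
time_s: 9.47
tool_pos: [0.5884, 0.3421, 0.206]
orientation: [-0.032, 0.999, -0.001, -0.003]
ft_force: [-0.1, -0.0, 0.4]
width: 0.0855
grip_force: 0.0
t9.47 [0.5884 0.3421 0.206 ] yawY 1.634 w 0.0855 F [-0.1 -0.   0.4] q7 0.99
[-0.034 -0.052  5.734 -0.016 -0.051  0.03 ]
[[255.22977856 183.94527344]]
209.0 [248, 157, 14, 43]
[([220, 0, 32, 64, 1087], [234.9, 38.5]), ([18, 41, 7, 32, 178], [21.0, 57.5]), ([28, 40, 19, 35, 480], [37.7, 57.0]), ([1, 74, 37, 94, 2378], [22.0, 119.2]), ([242, 120, 26, 106, 1539], [254.5, 168.4]), ([414, 158, 9, 10, 75], [418.1, 162.5]), ([6, 167, 51, 120, 3228], [33.3, 228.2]), ([250, 180, 11, 10, 92], [254.7, 184.4]), ([0, 235, 6, 47, 172], [1.8, 263.7])]
```

```bash
python3 -m inch '0 -.05 3 0 0 0 1;0 -.05 5.73 0 0 0 1;0 -.05 5.73 0 0 0 1;0 -.05 5.73 0 0 0 1;0 -.05 5.73 0 0 0 1;0 -.05 5.73 0 0 0 1;0 -.05 5.73 0 0 0 1;0 -.05 5.73 0 0 0 1'
python3 -m inch '0 0 0 0 0 0 -1;0 0 0 0 0 0 -1;0 0 0 0 0 0 -1;0 0 0 0 0 0 -1;0 0 0 0 0 0 -1;0 0 0 0 0 0 -1;0 0 0 0 0 0 -1;0 0 0 0 0 0 -1;0 0 0 0 0 0 -1;0 0 0 0 0 0 -1;0 0 0 0 0 0 -1;0 0 0 0 0 0 -1'
python3 - <<'E'
from h import *
st();print(rows([.545,-.101,.25],1.511))
E
```

```text
time_s: 10.18
tool_pos: [0.5918, 0.3395, 0.0413]
orientation: [-0.03, 1.0, 0.001, 0.002]
ft_force: [-0.2, 0.5, 1.2]
width: 0.0856
grip_force: 0.0
time_s: 11.18
tool_pos: [0.59, 0.3391, 0.0383]
orientation: [-0.03, 1.0, 0.0, 0.0]
ft_force: [-1.1, 0.8, 5.3]
width: 0.0131
grip_force: 59.7
t11.18 [0.59   0.3391 0.0383] yawY 1.631 w 0.0131 F [-1.1  0.8  5.3] q7 0.96
[ 2.3760e+00 -1.4552e+01 -7.0630e+00  3.0000e-03  2.0000e-03  1.1450e+00]
```

```bash
python3 -m inch '0 0 -9.7 0 0 0 -1;0 0 -9.7 0 0 0 -1;0 0 -9.7 0 0 0 -1;0 0 -9.7 0 0 0 -1;0 0 -9.7 0 0 0 -1;0 0 -9.7 0 0 0 -1;2.38 -14.55 -9.7 0 0 1.14 -1;2.38 -14.55 -9.7 0 0 1.14 -1;2.38 -14.55 -9.7 0 0 1.14 -1;2.38 -14.55 -9.7 0 0 1.14 -1;2.38 -14.55 -9.7 0 0 1.14 -1;2.38 -14.55 -9.7 0 0 1.14 -1'
python3 - <<'E'
from h import *
st();print(rows([.545,-.101,.33],1.511),rows([.545,-.101,.16],1.511))
E
```

```text
time_s: 12.18
tool_pos: [0.5633, 0.089, 0.31]
orientation: [0.03, 1.0, -0.0, -0.001]
ft_force: [1.3, -0.6, -4.1]
width: 0.013
grip_force: 60.1
t12.18 [0.5633 0.089  0.31  ] yawY 1.511 w 0.0130 F [ 1.3 -0.6 -4.1] q7 1.27
[ 2.350e-01 -6.359e+00 -6.610e-01 -9.000e-03 -2.300e-02  2.000e-03] [ 2.210e-01 -6.353e+00  5.006e+00 -9.000e-03 -2.300e-02  2.000e-03]
```

```bash
python3 -m inch '.1 -6.35 -.6 0 0 0 -1;.1 -6.35 -.6 0 0 0 -1;.1 -6.35 -.6 0 0 0 -1;.1 -6.35 -.6 0 0 0 -1;.1 -6.35 -.6 0 0 0 -1;.1 -6.35 5 0 0 0 -1;.1 -6.35 5 0 0 0 -1;.1 -6.35 5 0 0 0 -1;.1 -6.35 5 0 0 0 -1;.1 -6.35 5 0 0 0 -1;.1 -6.35 5 0 0 0 -1'
python3 - <<'E'
from h import *
st();s=state();print(rows([.545,-.101,.1],1.511))
w=get_image("wrist");cv2.imwrite("pics/w6v.png",cv2.resize(w,(768,576),interpolation=cv2.INTER_CUBIC));cv2.imwrite("pics/w6.png",w);np.save("w6.npy",s)
E
```

```text
time_s: 13.1
tool_pos: [0.5483, -0.0986, 0.159]
orientation: [0.03, 1.0, 0.0, -0.003]
ft_force: [-0.1, 0.0, -3.2]
width: 0.0131
grip_force: 60.1
t13.10 [ 0.5483 -0.0986  0.159 ] yawY 1.511 w 0.0131 F [-0.1  0.  -3.2] q7 1.62
[ 0.091 -0.088  1.966  0.004 -0.066  0.003]
```

View pics/w6v.png

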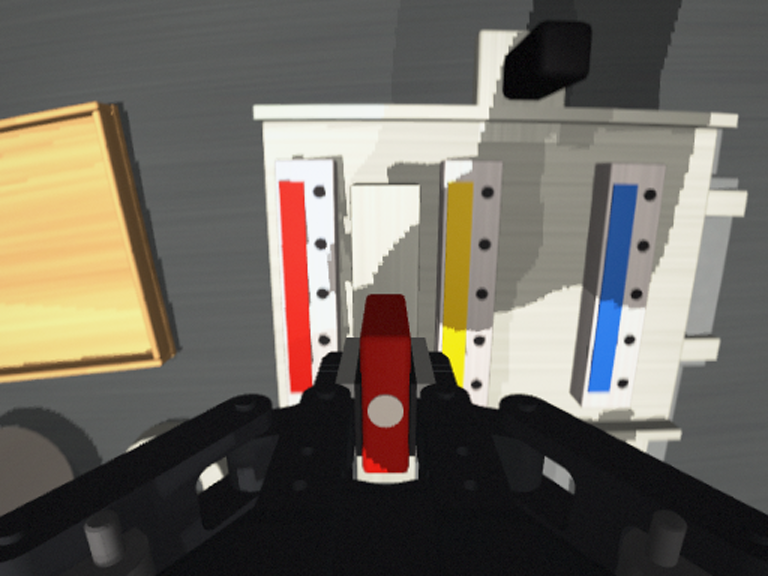

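```bash
python3 -m inch '0 -.06 1 0 0 0 -1;0 -.06 1.87 0 0 0 -1;0 -.06 1.87 0 0 0 -1;0 -.06 1.87 0 0 0 -1' | grep -E "tool|ft"; for k in 1; do :; done
python3 -m inch '0 0 .1 0 0 0 -1;0 0 .1 0 0 0 -1' | grep -E "tool|ft"
python3 -m inch '0 0 .1 0 0 0 -1;0 0 .1 0 0 0 -1' | grep -E "tool|ft"
python3 -m inch '0 0 .1 0 0 0 -1;0 0 .1 0 0 0 -1' | grep -E "tool|ft"
```

```text
tool_pos: [0.551, -0.1006, 0.1067]
ft_force: [0.8, 0.8, -3.2]
tool_pos: [0.5517, -0.1007, 0.1041]
ft_force: [-0.2, 0.4, -3.8]
tool_pos: [0.5506, -0.1006, 0.0998]
ft_force: [-1.0, 0.9, -4.8]
tool_pos: [0.5519, -0.1007, 0.0981]
ft_force: [-1.3, 0.8, 12.0]
```

```bash
cat >> fit.py <<'E'
print("--- z .078 pitch .08")
r=least_squares(lambda p:(proj("wrist",P([p[0],.078,p[1],p[2],.08]),s4)-px).ravel(),[-.055,.53,-.04]);yaw,x,y=r.x;c,s=np.cos(yaw),np.sin(yaw);pit=.08
print(r.x.round(4),np.sqrt(np.mean(r.fun**2)))
for k,n in((-1,"red"),(0,"yellow"),(1,"blue")): print(n,"face",x-s*k*pit,y+c*k*pit)
E
python3 fit.py; python3 -m inch '0 0 0 0 0 0 -1;0 0 0 0 0 0 -1'; python3 -c "from h import *;st()"
```

```text
[-0.0614  0.067   0.548  -0.0438  0.0814] rms px 0.3383059327076949
sd [0.0022 0.0012 0.0006 0.0002 0.0004]
red face 0.5429716248767055 -0.1250651793473858
yellow face 0.5479674347363171 -0.043793583010787056
blue face 0.5529632445959288 0.037478013325811695
--- z .078 pitch .08
[-0.0616  0.5431 -0.0427] 1.1333338273536835
red face 0.5382246406266995 -0.1225918559385269
yellow face 0.5431479933768757 -0.042743495919692856
blue face 0.5480713461270519 0.03710486409914118
time_s: 14.15
tool_pos: [0.5518, -0.1006, 0.0981]
orientation: [0.03, 1.0, -0.0, 0.002]
ft_force: [-0.4, 0.5, 11.0]
width: 0.0129
grip_force: 62.3
t14.15 [ 0.5518 -0.1006  0.0981] yawY 1.512 w 0.0129 F [-0.4  0.5 11. ] q7 1.62
```

```bash
python3 -m inch '0 0 -.06 0 0 0 -1;.27 0 -.06 0 0 0 -1;.27 -.1 -.06 0 0 0 -1;.27 -.2 -.06 0 0 0 -1;.27 -.2 -.06 0 0 0 -1;.27 -.2 -.06 0 0 0 -1' | grep -E "tool|ft"; python3 -m inch '0 -.05 0 0 0 0 -1;0 -.05 0 0 0 0 -1;0 -.05 0 0 0 0 -1' | grep -E "tool|ft"
python3 -m inch '0 -.05 0 0 0 0 -1;0 -.05 0 0 0 0 -1;0 -.05 0 0 0 0 -1' | grep -E "tool|ft"
python3 -m inch '0 -.05 0 0 0 0 -1;0 -.05 0 0 0 0 -1;0 -.05 0 0 0 0 -1' | grep -E "tool|ft"
```

```text
tool_pos: [0.5416, -0.1062, 0.0981]
ft_force: [-1.1, 1.4, 6.3]
tool_pos: [0.5418, -0.1071, 0.0981]
ft_force: [-0.9, 3.6, 6.1]
tool_pos: [0.5419, -0.1085, 0.0982]
ft_force: [-0.4, 3.4, 4.7]
tool_pos: [0.5419, -0.11, 0.0981]
ft_force: [0.2, 4.5, 4.5]
```

```bash
python3 -m inch '0 -.05 0 0 0 0 -1;0 -.05 0 0 0 0 -1;0 -.05 0 0 0 0 -1' | grep -E "tool|ft"
python3 -m inch '0 -.05 0 0 0 0 -1;0 -.05 0 0 0 0 -1;0 -.05 0 0 0 0 -1' | grep -E "tool|ft"
python3 - <<'E'
from h import *
w=get_image("wrist");a=cv2.imread("pics/w6.png");np.save("w7.npy",state())
cv2.imwrite("pics/w7.png",w); cv2.imwrite("pics/w7v.png",cv2.resize(w,(768,576),interpolation=cv2.INTER_CUBIC))
E
```

```text
tool_pos: [0.5419, -0.1114, 0.0981]
ft_force: [-0.3, 3.6, 5.3]
tool_pos: [0.5418, -0.1128, 0.0981]
ft_force: [0.0, 3.9, 6.2]
```

View pics/w7v.png

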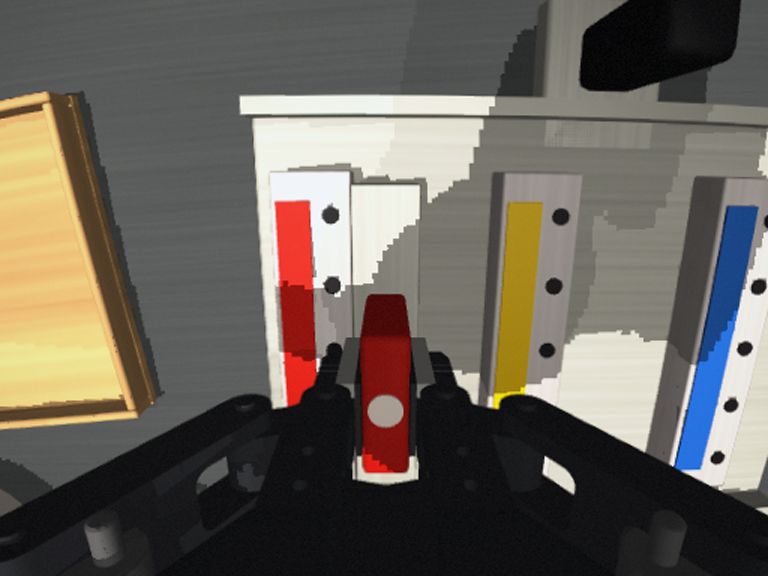

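```bash
python3 -m inch '0 0 0 0 0 0 0.3;0 0 0 0 0 0 0.3;0 0 0 0 0 0 0.3;0 0 0 0 0 0 0.3;0 0 0 0 0 0 0.3;0 0 0 0 0 0 0.3;0 0 -2 0 0 0 .3;0 0 -8 0 0 0 1;0 0 -8 0 0 0 1;0 0 -8 0 0 0 1;0 0 -8 0 0 0 1;0 0 -8 0 0 0 1'
python3 - <<'E'
from h import *
st(); t=get_image("top");cv2.imwrite("pics/t8.png",t);a=cv2.imread("pics/t.png"); print("yellow moved?",(cv2.absdiff(t,a)[185:240,140:180].max(2)>40).sum())
print(rows([.4123,.3158,.32],1.473),rows([.4123,.3158,.20],1.473))
E
```

```text
time_s: 16.95
tool_pos: [0.5414, -0.1136, 0.3417]
orientation: [0.03, 1.0, -0.0, 0.002]
ft_force: [0.7, -0.5, 0.3]
width: 0.0851
grip_force: 0.0
t16.95 [ 0.5414 -0.1136  0.3417] yawY 1.511 w 0.0851 F [ 0.7 -0.5  0.3] q7 1.66
yellow moved? 0
[ 5.2270e+00  1.4042e+01  8.2600e-01 -1.2000e-02  1.1300e-01  3.6400e-01] [ 5.2740e+00  1.4048e+01  4.8250e+00 -1.2000e-02  1.1300e-01  3.6400e-01]
```

```bash
python3 -m inch '5.23 14.04 .8 0 0 .36 1;5.23 14.04 .8 0 0 .36 1;5.23 14.04 .8 0 0 .36 1;5.23 14.04 .8 0 0 .36 1;5.23 14.04 .8 0 0 .36 1;5.23 14.04 .8 0 0 .36 1;5.23 14.04 .8 0 0 .36 1;5.23 14.04 .8 0 0 .36 1;5.23 14.04 .8 0 0 .36 1;5.23 14.04 .8 0 0 .36 1;5.23 14.04 4 0 0 .36 1;5.23 14.04 4 0 0 .36 1'
python3 -m inch '0 0 .8 0 0 0 1;0 0 .8 0 0 0 1;0 0 .8 0 0 0 1;0 0 .8 0 0 0 1'
python3 - <<'E'
from h import *
st();print(rows([.4123,.3158,.038],1.473))
s=state(); w=get_image("wrist"); print(proj("wrist",[.4123,.3158,.062],s)); cv2.imwrite("pics/w8.png",w)
g=w.astype(int)
m2=((g.min(2)>190)).astype(np.uint8); n,_,S,C=cv2.connectedComponentsWithStats(m2); print([(S[i].tolist(),C[i].round(1).tolist()) for i in range(1,n) if S[i][4]>25])
E
```

```text
time_s: 18.0
tool_pos: [0.4111, 0.3136, 0.2373]
orientation: [0.047, 0.999, 0.002, 0.002]
ft_force: [1.4, -1.0, -1.5]
width: 0.0855
grip_force: 0.0
time_s: 18.33
tool_pos: [0.4125, 0.3101, 0.2142]
orientation: [0.049, 0.999, 0.0, 0.001]
ft_force: [0.9, -0.5, 0.1]
width: 0.0853
grip_force: 0.0
t18.33 [0.4125 0.3101 0.2142] yawY 1.473 w 0.0853 F [ 0.9 -0.5  0.1] q7 0.66
[ 3.500e-02  1.820e-01  5.873e+00  1.000e-02  1.500e-02 -2.000e-03]
[[262.5406599  180.10214991]]
[([179, 2, 41, 169, 2864], [200.9, 80.5]), ([380, 98, 11, 12, 97], [384.8, 103.6]), ([251, 117, 22, 105, 1503], [260.7, 164.9]), ([257, 176, 11, 10, 89], [261.9, 180.3]), ([75, 225, 31, 28, 435], [94.5, 238.1]), ([70, 231, 17, 25, 224], [79.0, 242.9]), ([0, 251, 62, 35, 1324], [32.4, 264.1]), ([73, 261, 26, 6, 137], [85.5, 263.2]), ([69, 269, 30, 20, 330], [81.9, 275.5]), ([0, 274, 20, 27, 276], [10.2, 284.8]), ([0, 299, 3, 13, 27], [0.7, 305.7]), ([66, 347, 19, 23, 269], [75.3, 360.5]), ([92, 348, 18, 36, 242], [100.4, 366.8]), ([56, 375, 33, 9, 180], [72.5, 380.5])]
```

```bash
python3 -m inch '0 .17 3 0 0 0 1;0 .17 5.87 0 0 0 1;0 .17 5.87 0 0 0 1;0 .17 5.87 0 0 0 1;0 .17 5.87 0 0 0 1;0 .17 5.87 0 0 0 1;0 .17 5.87 0 0 0 1;0 .17 5.87 0 0 0 1'
python3 -m inch '0 0 0 0 0 0 -1;0 0 0 0 0 0 -1;0 0 0 0 0 0 -1;0 0 0 0 0 0 -1;0 0 0 0 0 0 -1;0 0 0 0 0 0 -1;0 0 0 0 0 0 -1;0 0 0 0 0 0 -1;0 0 0 0 0 0 -1;0 0 0 0 0 0 -1;0 0 0 0 0 0 -1;0 0 0 0 0 0 -1'
python3 - <<'E'
from h import *
st();print(rows([.545,-.025,.33],1.511))
E
```

```text
time_s: 19.05
tool_pos: [0.4137, 0.3163, 0.0393]
orientation: [0.049, 0.999, 0.001, 0.002]
ft_force: [0.1, 0.9, 1.6]
width: 0.0852
grip_force: 0.0
time_s: 20.05
tool_pos: [0.4121, 0.3153, 0.0369]
orientation: [0.048, 0.999, 0.0, 0.0]
ft_force: [-1.2, -0.4, 5.5]
width: 0.013
grip_force: 58.7
t20.05 [0.4121 0.3153 0.0369] yawY 1.474 w 0.0130 F [-1.2 -0.4  5.5] q7 0.56
[-5.5100e+00 -1.0858e+01 -9.7720e+00  2.0000e-03  3.0000e-03 -3.5600e-01]
```

```bash
python3 -m inch '0 0 -8 0 0 0 -1;0 0 -8 0 0 0 -1;0 0 -8 0 0 0 -1;0 0 -8 0 0 0 -1;0 0 -8 0 0 0 -1;-5.48 -10.73 -8 0 0 -.36 -1;-5.48 -10.73 -8 0 0 -.36 -1;-5.48 -10.73 -8 0 0 -.36 -1;-5.48 -10.73 -8 0 0 -.36 -1;-5.48 -10.73 -8 0 0 -.36 -1;-5.48 -10.73 -8 0 0 -.36 -1;-5.48 -10.73 -8 0 0 -.36 -1'
python3 -m inch '-.9 -2.2 0 0 0 0 -1;-.9 -2.2 0 0 0 0 -1;-.9 -2.2 0 0 0 0 -1;-.9 -2.2 0 0 0 0 -1' >/dev/null
python3 - <<'E'
from h import *
st();print(rows([.544,-.021,.103],1.511))
E
```

```text
time_s: 21.05
tool_pos: [0.5181, 0.0426, 0.2698]
orientation: [0.03, 1.0, -0.0, -0.001]
ft_force: [0.4, 2.0, -3.2]
width: 0.013
grip_force: 60.4
t21.38 [ 0.5411 -0.0251  0.2691] yawY 1.507 w 0.0129 F [-0.3  1.9 -4.2] q7 1.45
[-0.103  0.147  5.536 -0.006 -0.025 -0.04 ]
```

```bash
python3 -m inch '-.1 .15 1 0 0 -.03 -1;-.1 .15 3 0 0 -.03 -1;-.1 .15 4.5 0 0 -.03 -1;-.1 .15 5.5 0 0 -.03 -1;-.1 .15 5.5 0 0 -.03 -1;-.1 .15 5.5 0 0 -.03 -1;-.1 .15 5.5 0 0 -.03 -1' | grep -E "tool|ft"
python3 -m inch '0 0 .1 0 0 0 -1;0 0 .1 0 0 0 -1;0 0 .1 0 0 0 -1' | grep -E "tool|ft"
python3 -m inch '0 0 .1 0 0 0 -1;0 0 .1 0 0 0 -1;0 0 .1 0 0 0 -1' | grep -E "tool|ft"; python3 -c "from h import *;st()"
```

```text
tool_pos: [0.5451, -0.0174, 0.1062]
ft_force: [-1.3, 0.4, -2.9]
tool_pos: [0.5458, -0.0183, 0.1042]
ft_force: [-0.4, 0.2, -3.5]
tool_pos: [0.5448, -0.0184, 0.0996]
ft_force: [-0.5, -0.2, -3.1]
t22.47 [ 0.5448 -0.0184  0.0996] yawY 1.514 w 0.0130 F [-0.5 -0.2 -3.1] q7 1.40
```

```bash
python3 -m inch '0 0 .09 0 0 .04 -1;0 0 .09 0 0 .04 -1;0 0 .09 0 0 .04 -1' | grep -E "tool|ft"
python3 -m inch '0 -.2 0 0 0 0 -1;0 -.4 0 0 0 0 -1;0 -.4 0 0 0 0 -1;0 -.4 0 0 0 0 -1' | grep -E "tool|ft"
python3 -m inch '0 -.05 0 0 0 0 -1;0 -.05 0 0 0 0 -1;0 -.05 0 0 0 0 -1' | grep -E "tool|ft"
python3 -m inch '0 -.05 0 0 0 0 -1;0 -.05 0 0 0 0 -1;0 -.05 0 0 0 0 -1' | grep -E "tool|ft"
python3 -m inch '0 -.05 0 0 0 0 -1;0 -.05 0 0 0 0 -1;0 -.05 0 0 0 0 -1' | grep -E "tool|ft"
```

```text
tool_pos: [0.5452, -0.0184, 0.0969]
ft_force: [0.1, -0.7, -0.6]
tool_pos: [0.5441, -0.032, 0.0968]
ft_force: [0.5, -2.4, 1.0]
tool_pos: [0.5441, -0.032, 0.0968]
ft_force: [0.9, 0.1, 2.5]
tool_pos: [0.5441, -0.0327, 0.0968]
ft_force: [-0.2, 2.4, 3.0]
tool_pos: [0.544, -0.034, 0.0968]
ft_force: [1.0, 5.2, 3.8]
```

```bash
python3 -m inch '0 -.06 0 0 0 0 -1;0 -.06 0 0 0 0 -1;0 -.06 0 0 0 0 -1' | grep -E "tool|ft"
python3 - <<'E'
from h import *
a=cv2.imread("pics/w7.png").astype(int);w=get_image("wrist");cv2.imwrite("pics/w9.png",w);w=w.astype(int)
for r in(140,160,180):
    print(r,np.where((a[r,150:230,2]>100)&(a[r,150:230,1]<60))[0][[0,-1]]+150, np.where((w[r,150:230,1]-w[r,150:230,0]>50))[0][[0,-1]]+150)
for im in(a,w):
  print([im[r,225:245].sum(1).tolist() for r in(150,)])
  # stripe near-end row
ya=np.where((a[:,195,2]>100)&(a[:,195,1]<60))[0][0]; yw=np.where(w[:,195,1]-w[:,195,0]>50)[0][0]; print(ya,yw)
E
```

```text
tool_pos: [0.5439, -0.0363, 0.0968]
ft_force: [-1.0, 4.1, 5.3]
140 [190 205] [183 206]
160 [185 206] [184 207]
180 [187 207] [185 208]
[[727, 725, 727, 725, 726, 729, 730, 701, 536, 480, 708, 717, 714, 712, 711, 707, 703, 709, 714, 715]]
[[161, 575, 716, 723, 722, 726, 727, 724, 602, 333, 681, 715, 710, 708, 709, 704, 700, 705, 711, 713]]
141 139
```

```bash
python3 -m inch '0 0 0 0 0 0 0.3;0 0 0 0 0 0 0.3;0 0 0 0 0 0 0.3;0 0 0 0 0 0 0.3;0 0 0 0 0 0 0.3;0 0 0 0 0 0 0.3;0 0 -2 0 0 0 .3;0 0 -6.8 0 0 0 1;0 0 -6.8 0 0 0 1;3.4 0 -6.8 0 0 0 1;3.4 0 -6.8 0 0 0 1;3.4 0 -6.8 0 0 0 1' | grep -E "tool|ft"
python3 -m inch '0 0 0 0 0 0 1;0 0 0 0 0 0 1;0 0 0 0 0 0 1;0 0 0 0 0 0 1;0 0 0 0 0 0 1'| grep -E "tool|ft"
python3 - <<'E'
from h import *
st(); s=state(); w=get_image("wrist"); np.save("w10.npy",s); cv2.imwrite("pics/w10.png",w)
cv2.imwrite("pics/w10c.png",cv2.resize(w[120:310,130:350],None,fx=3.6,fy=3.1,interpolation=cv2.INTER_CUBIC))
E
```

```text
tool_pos: [0.4437, -0.0306, 0.2993]
ft_force: [-0.1, 0.6, 1.1]
tool_pos: [0.4454, -0.0307, 0.297]
ft_force: [-0.9, 0.1, -0.5]
t25.52 [ 0.4454 -0.0307  0.297 ] yawY 1.510 w 0.0850 F [-0.9  0.1 -0.5] q7 1.49
```

View pics/w10c.png

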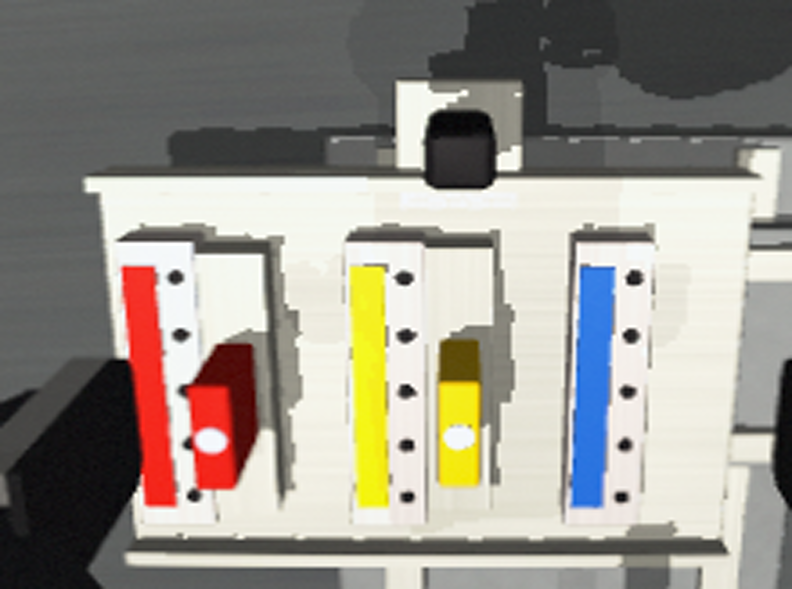

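```bash
python3 -m inch '-.8 0 -2.8 0 0 0 1;-.8 0 -2.8 0 0 0 1;-.8 0 -2.8 0 0 0 1;-.8 0 -2.8 0 0 0 1;-.8 0 -2.8 0 0 0 1;-.8 0 -2.8 0 0 0 1;-.8 0 -2.8 0 0 0 1'| grep -E "tool|ft"
python3 - <<'E'
from h import *
st(); s=state(); w=get_image("wrist"); np.save("w11.npy",s); cv2.imwrite("pics/w11.png",w)
print(proj("wrist",[[.653,.003,.136]],s))
t=get_image("top");cv2.imwrite("pics/t11.png",t)
im=np.zeros((600,800,3),np.uint8)
im[:590,:500]=cv2.resize(w[130:330,160:330],(500,590),interpolation=cv2.INTER_CUBIC)
im[:300,510:800]=cv2.resize(t[120:150,250:279],(290,300),interpolation=cv2.INTER_CUBIC)
cv2.imwrite("pics/c11.png",im)
E
```

```text
tool_pos: [0.4684, -0.0321, 0.3808]
ft_force: [0.3, -0.5, -0.1]
t26.15 [ 0.4684 -0.0321  0.3808] yawY 1.510 w 0.0859 F [ 0.3 -0.5 -0.1] q7 1.49
[[288.66576671 289.75450873]]
```

View pics/c11.png

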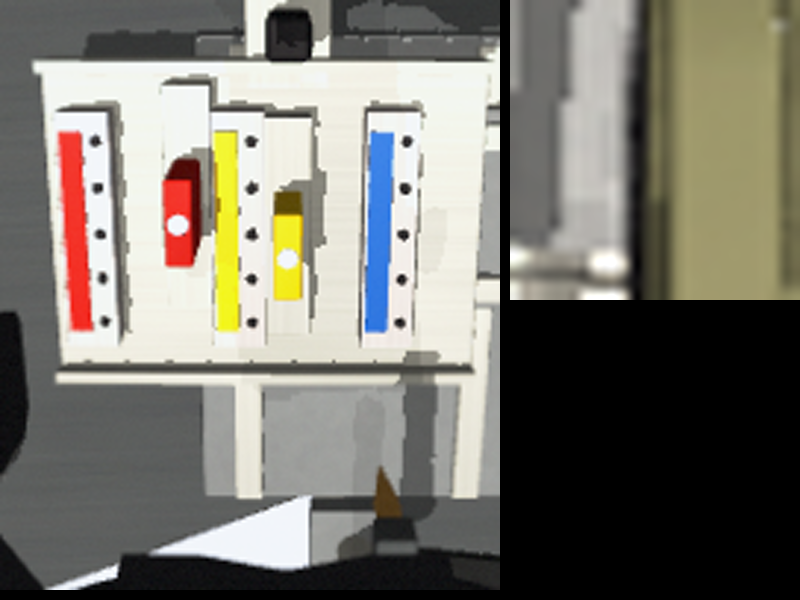

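The red edge has been knocked about 3 cm aside, so its dot is now at crop (177,224), against the yellow section. The tip is at crop (378,467). I'll measure everything and lay red again.

Run:
```python
from h import *
s=np.load("w11.npy",allow_pickle=True).item()
T=lambda x,y:(160+x*.34-.3,130+y*.339-.3)
r=lambda a:a.round(4)
for n,p in dict(red=(177,224),yel=(288,259)).items(): print(n,r(onz("wrist",T(*p),.122,s)))
for n,p in dict(nl=(163,85),nr=(209,86)).items(): print("red beam",n,r(onz("wrist",T(*p),.078,s)))
for n,p in dict(nl=(60,112),nr=(109,112),fr=(120,344),ynr=(264,113),yfr=(264,344)).items(): print("sec",n,r(onz("wrist",T(*p),.078,s)))
print("grip L edge",r(onz("wrist",T(163,181),.122,s)),r(onz("wrist",T(166,266),.122,s)),"R",r(onz("wrist",T(193,181),.122,s)),r(onz("wrist",T(193,266),.122,s)))
print("tip",r(onz("wrist",T(379,467),.136,s)))
print("post",[r(onz("wrist",T(288,y),.115,s)) for y in(30,36,42)])
```

```text
red [ 0.5235 -0.0868  0.122 ]
yel [ 0.544  -0.0357  0.122 ]
red beam nl [ 0.4639 -0.0937  0.078 ]
red beam nr [ 0.4659 -0.0707  0.078 ]
sec nl [ 0.4743 -0.1474  0.078 ]
sec nr [ 0.4759 -0.1224  0.078 ]
sec fr [ 0.6032 -0.1309  0.078 ]
sec ynr [ 0.4812 -0.044   0.078 ]
sec yfr [ 0.6077 -0.0525  0.078 ]
grip L edge [ 0.5024 -0.0914  0.122 ] [ 0.5441 -0.094   0.122 ] R [ 0.5032 -0.0774  0.122 ] [ 0.5448 -0.0811  0.122 ]
tip [0.6501 0.0029 0.136 ]
post [array([ 0.4374, -0.0293,  0.115 ]), array([ 0.4401, -0.0295,  0.115 ]), array([ 0.4428, -0.0296,  0.115 ])]
```

```bash
python3 - <<'E'
from h import *
print(rows([.509,-.0857,.16],1.507))
E
python3 -m inch '-1.43 -1.7 1 0 0 .03 -.1;-1.43 -1.7 2 0 0 .03 -.1;-1.43 -1.7 4 0 0 .03 -.1;-1.43 -1.7 7 0 0 .03 -.1;-1.43 -1.7 7 0 0 .03 -.1;-1.43 -1.7 7 0 0 .03 -.1;-1.43 -1.7 7 0 0 .03 -.1;-1.43 -1.7 7 0 0 .03 -.1;-1.43 -1.7 7 0 0 .03 -.1;-1.43 -1.7 7 0 0 .03 -.1'| grep -E "tool|ft"
python3 - <<'E'
from h import *
st(); print(rows([.509,-.0857,.1],1.507))
s=state();w=get_image("wrist"); cv2.imwrite("pics/w12.png",w); np.save("w12.npy",s)
m2=((w.min(2)>150)).astype(np.uint8); n,_,S,C=cv2.connectedComponentsWithStats(m2)
for i in range(1,n):
    if 40<S[i][4]<900 and S[i][2]<40 and S[i][3]<40: print(S[i].tolist(),C[i].round(1).tolist(),onz("wrist",C[i],.122,s).round(4))
E
```

```text
[-1.469 -1.701  7.373 -0.    -0.018  0.033]
tool_pos: [0.5102, -0.0857, 0.1746]
ft_force: [0.5, -1.2, 0.8]
t27.08 [ 0.5102 -0.0857  0.1746] yawY 1.507 w 0.0388 F [ 0.5 -1.2  0.8] q7 1.56
[ 5.100e-02 -2.000e-03  2.487e+00 -3.000e-03  3.900e-02  3.000e-03]
[431, 117, 25, 36, 377] [445.7, 132.4] [0.4635 0.0366 0.122 ]
[250, 227, 15, 14, 164] [256.9, 233.5] [ 0.5238 -0.0867  0.122 ]
[332, 249, 7, 10, 45] [335.4, 253.1] [ 0.5419 -0.0336  0.122 ]
[101, 311, 15, 16, 119] [109.0, 318.4] [ 0.5868 -0.2029  0.122 ]
[398, 312, 15, 20, 155] [404.9, 320.4] [0.6027 0.0207 0.122 ]
[358, 326, 5, 19, 44] [359.8, 332.8] [ 0.6109 -0.0136  0.122 ]
[119, 334, 33, 32, 387] [137.9, 351.6] [ 0.6188 -0.1864  0.122 ]
[376, 348, 9, 13, 74] [380.0, 355.4] [0.6347 0.0038 0.122 ]
```

```bash
python3 -m inch '0 0 .6 0 0 0 -.1;0 0 1.2 0 0 0 -.1;0 0 1.5 0 0 0 -.1;0 0 1.5 0 0 0 -.1'| grep -E "tool|ft"
python3 -m inch '0 0 .3 0 0 0 -.1;0 0 .6 0 0 0 -.1;0 0 .9 0 0 0 -.1;0 0 .9 0 0 0 -.1;0 0 .9 0 0 0 -.1'| grep -E "tool|ft"
python3 -m inch '0 0 0 0 0 0 -1;0 0 0 0 0 0 -1;0 0 0 0 0 0 -1;0 0 0 0 0 0 -1;0 0 0 0 0 0 -1;0 0 0 0 0 0 -1;0 0 0 0 0 0 -1'; python3 -c "from h import *;st()"
```

```text
tool_pos: [0.5083, -0.0855, 0.1268]
ft_force: [-1.0, -0.2, 0.3]
tool_pos: [0.5084, -0.0856, 0.0997]
ft_force: [1.1, 0.1, -0.2]
time_s: 28.47
tool_pos: [0.509, -0.0856, 0.1006]
orientation: [0.032, 0.999, -0.0, 0.0]
ft_force: [-0.3, 0.3, 6.6]
width: 0.0132
grip_force: 58.9
t28.47 [ 0.509  -0.0856  0.1006] yawY 1.507 w 0.0132 F [-0.3  0.3  6.6] q7 1.54
```

```bash
python3 -m inch '0 0 -.1 0 0 0 -1;-.25 -.2 -.1 0 0 0 -1;-.52 -.5 -.1 0 0 0 -1;-.52 -.73 -.1 0 0 0 -1;-.52 -.73 -.1 0 0 0 -1;-.52 -.73 -.02 0 0 0 -1;-.52 -.73 -.02 0 0 0 -1;-.52 -.73 -.02 0 0 0 -1'| grep -E "tool|ft"
python3 -m inch '0 -.05 0 0 0 0 -1;0 -.05 0 0 0 0 -1;0 -.05 0 0 0 0 -1' | grep -E "tool|ft"
python3 -m inch '0 -.05 0 0 0 0 -1;0 -.05 0 0 0 0 -1;0 -.05 0 0 0 0 -1' | grep -E "tool|ft"
python3 -m inch '0 -.05 0 0 0 0 -1;0 -.05 0 0 0 0 -1;0 -.05 0 0 0 0 -1' | grep -E "tool|ft"
python3 -m inch '0 -.05 0 0 0 0 -1;0 -.05 0 0 0 0 -1;0 -.05 0 0 0 0 -1' | grep -E "tool|ft"
```

```text
tool_pos: [0.5227, -0.1085, 0.1007]
ft_force: [0.2, -0.6, -2.6]
tool_pos: [0.5227, -0.1097, 0.1008]
ft_force: [-0.2, 0.6, -2.5]
tool_pos: [0.5226, -0.1115, 0.1008]
ft_force: [0.7, 0.5, -3.0]
tool_pos: [0.5226, -0.1132, 0.1008]
ft_force: [0.1, -0.1, -3.7]
tool_pos: [0.5225, -0.1144, 0.1008]
ft_force: [-0.5, 0.3, -3.3]
```

```bash
python3 -m inch '0 -.05 .03 0 0 0 -1;0 -.05 .03 0 0 0 -1;0 -.05 .03 0 0 0 -1' | grep -E "tool|ft"
python3 -m inch '0 -.05 .02 0 0 0 -1;0 -.05 .02 0 0 0 -1;0 -.05 .02 0 0 0 -1' | grep -E "tool|ft"
python3 -m inch '0 -.05 0 0 0 0 -1;0 -.05 0 0 0 0 -1;0 -.05 0 0 0 0 -1' | grep -E "tool|ft"
python3 - <<'E'
from h import *
st();s=state();w=get_image("wrist"); cv2.imwrite("pics/w13.png",w); np.save("w13.npy",s)
a=cv2.imread("pics/w7.png").astype(int);w=w.astype(int)
for r in(120,140,160,180): print(r,[ (np.where((b[r,150:260,2]>90)&(b[r,150:260,1]<60))[0]+150).tolist()[::4] for b in(a,w)])
print(w[130,220:250].sum(1).tolist(),w[160,220:250].sum(1).tolist())
E
```

```text
tool_pos: [0.5225, -0.1151, 0.1006]
ft_force: [-2.1, 4.3, 5.2]
tool_pos: [0.5226, -0.1165, 0.1006]
ft_force: [-3.7, 3.6, 11.2]
tool_pos: [0.5225, -0.1179, 0.1006]
ft_force: [-3.4, 4.1, 9.7]
t30.88 [ 0.5225 -0.1179  0.1006] yawY 1.508 w 0.0132 F [-3.4  4.1  9.7] q7 1.60
120 [[], []]
140 [[190], []]
160 [[185, 189, 193, 197, 202], []]
180 [[187, 191, 195, 199, 203, 207], [188, 192, 196, 200, 204, 208]]
[721, 721, 721, 721, 721, 721, 703, 698, 699, 697, 696, 696, 698, 689, 689, 688, 688, 689, 687, 686, 689, 687, 689, 688, 688, 688, 688, 688, 686, 688] [735, 736, 736, 736, 734, 734, 733, 732, 732, 732, 734, 734, 736, 684, 383, 622, 721, 720, 718, 718, 717, 711, 714, 720, 723, 724, 722, 718, 723, 724]
```

```bash
python3 -m inch '0 0 0 0 0 0 -.1;0 0 0 0 0 0 -.1;0 0 0 0 0 0 -.1;0 0 0 0 0 0 -.1;0 0 0 0 0 0 -.1;0 0 -2 0 0 0 -.1;0 0 -6 0 0 0 0;0 0 -6 0 0 0 1;0 0 -6 0 0 0 1;2 2.5 -9.3 0 0 0 1;2 2.5 -9.3 0 0 0 1;2 2.5 -9.3 0 0 0 1' | grep -E "tool|ft"
python3 -m inch '0 0 0 0 0 0 1;0 0 0 0 0 0 1;0 0 0 0 0 0 1;0 0 0 0 0 0 1'| grep -E "tool|ft"
python3 - <<'E'
from h import *
st(); s=state(); w=get_image("wrist"); np.save("w14.npy",s); cv2.imwrite("pics/w14.png",w)
cv2.imwrite("pics/c14.png",cv2.resize(w[110:330,140:340],None,fx=2.7,fy=2.7,interpolation=cv2.INTER_CUBIC))
E
```

```text
tool_pos: [0.4747, -0.0519, 0.3625]
ft_force: [0.8, 0.9, 0.9]
tool_pos: [0.4754, -0.0533, 0.3596]
ft_force: [0.6, -0.2, -0.6]
t32.27 [ 0.4754 -0.0533  0.3596] yawY 1.506 w 0.0851 F [ 0.6 -0.2 -0.6] q7 1.53
```

View pics/c14.png

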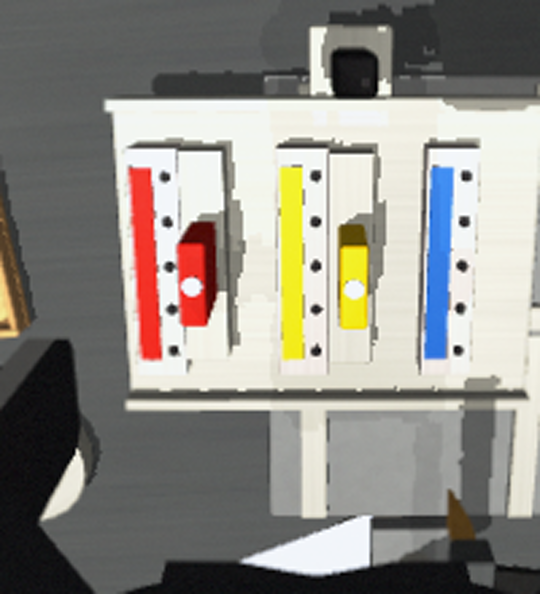

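Run:
```python
from h import *
s=np.load("w14.npy",allow_pickle=True).item();w=cv2.imread("pics/w14.png").astype(int)
T=lambda x,y:(140+x/2.7-.3,110+y/2.7-.3)
r=lambda a:a.round(4)
m2=((w.min(2)>150)).astype(np.uint8)
def blob(c):
    x,y=map(int,c);sub=w[y-7:y+8,x-7:x+8].min(2)>150
    n,l,S,C=cv2.connectedComponentsWithStats(sub.astype(np.uint8)); k=l[7,7]; return C[k]+[x-7,y-7],S[k]
for n,p in dict(red=(192,288),yel=(353,290)).items():
    c,S=blob(T(*p)); print(n,c,S,r(onz("wrist",c,.122,s)))
# brass mask
b=(w[...,2]-w[...,0]>35)&(w[...,2]<190)
ys,xs=np.where(b[280:315,295:330]); 
for y in sorted(set(ys))[:4]: print("brass row",y+280,xs[ys==y]+295)
print("tip",r(onz("wrist",T(449,491),.136,s)))
k=(w[:180,255:290].max(2)<45); ys,xs=np.where(k[125:]);print("post px",xs.min()+255,xs.max()+255,ys.min()+125,ys.max()+125)
print(onz("wrist",T(355,84),.115,s))
```

```text
red [210.39534884 215.76744186] [ 4  4  8  7 43] [ 0.5372 -0.1191  0.122 ]
yel [270.75       216.84090909] [ 4  4  8  7 44] [ 0.5438 -0.0395  0.122 ]
brass row 292 [306]
brass row 293 [306 307]
brass row 294 [306 307]
brass row 295 [306 307 308 309]
tip [0.651 0.003 0.136]
post px 263 279 128 145
[ 0.44509862 -0.03341521  0.115     ]
```

```bash
python3 - <<'E'
from h import *
print(rows([.440,-.0334,.09],1.509))
E
python3 -m inch '1.13 .73 0 0 0 -.02 1;1.13 .73 2 0 0 -.02 1;1.13 .73 4 0 0 -.02 1;1.13 .73 9 0 0 -.02 1;1.13 .73 9 0 0 -.02 1;1.13 .73 9 0 0 -.02 1;1.13 .73 9 0 0 -.02 1;1.13 .73 9 0 0 -.02 1;1.13 .73 9 0 0 -.02 1;1.13 .73 9 0 0 -.02 1;1.13 .73 9 0 0 -.02 1;1.13 .73 9 0 0 -.02 1'| grep -E "tool|ft"
python3 -m inch '0 0 0 0 0 0 0;0 0 0 0 0 0 -.3;0 0 0 0 0 0 -1;0 0 0 0 0 0 -1;0 0 0 0 0 0 -1;0 0 0 0 0 0 -1;0 0 0 0 0 0 -1;0 0 0 0 0 0 -1;0 0 0 0 0 0 -1;0 0 0 0 0 0 -1'
python3 -c "from h import *;st()"
```

```text
[ 1.197e+00  5.880e-01  8.986e+00 -2.000e-03 -2.600e-02 -3.000e-02]
tool_pos: [0.4443, -0.0286, 0.0923]
ft_force: [0.6, 0.5, -0.1]
time_s: 34.15
tool_pos: [0.4433, -0.0292, 0.0915]
orientation: [0.031, 1.0, -0.0, 0.0]
ft_force: [-1.0, -3.3, 7.1]
width: 0.0217
grip_force: 58.3
t34.15 [ 0.4433 -0.0292  0.0915] yawY 1.509 w 0.0217 F [-1.  -3.3  7.1] q7 1.39
```

```bash
python3 -m inch '-.05 .06 0 0 0 0 -1;-.15 .18 0 0 0 0 -1;-.3 .35 0 0 0 0 -1;-.45 .53 0 0 0 0 -1;-.6 .7 0 0 0 0 -1;-.75 .88 0 0 0 0 -1;-.9 1.06 0 0 0 0 -1;-1.05 1.23 0 0 0 0 -1;-1.2 1.41 0 0 0 0 -1;-1.35 1.58 0 0 0 0 -1;-1.5 1.76 0 0 0 0 -1;-1.65 1.94 0 0 0 0 -1'| grep -E "tool|ft"
python3 -m inch '-.15 .18 0 0 0 0 -1;-.3 .35 0 0 0 0 -1;-.45 .53 0 0 0 0 -1;-.6 .7 0 0 0 0 -1;-.75 .88 0 0 0 0 -1;-.9 1.06 0 0 0 0 -1;-1.05 1.23 0 0 0 0 -1;-1.2 1.41 0 0 0 0 -1;-1.35 1.6 0 0 0 0 -1;-1.5 1.8 0 0 0 0 -1;-1.6 1.95 0 0 0 0 -1;-1.65 2 0 0 0 0 -1'| grep -E "tool|ft"
python3 -c "from h import *;st()"
```

```text
tool_pos: [0.495, 0.025, 0.0916]
ft_force: [-6.2, -6.0, 11.6]
tool_pos: [0.5487, 0.0828, 0.0915]
ft_force: [-5.4, -4.9, 12.0]
t36.15 [0.5487 0.0828 0.0915] yawY 1.509 w 0.0213 F [-5.4 -4.9 12. ] q7 1.21
```

```bash
python3 -m inch '-.1 .08 0 0 0 0 -1;-.2 .16 0 0 0 0 -1;-.27 .22 0 0 0 0 -1;-.27 .22 0 0 0 0 -1;-.27 .22 0 0 0 0 -1'| grep -E "tool|ft"
python3 - <<'E'
from h import *
st();t=get_image("top");s=get_image("side");w=get_image("wrist");cv2.imwrite("pics/t15.png",t);cv2.imwrite("pics/s15.png",s);cv2.imwrite("pics/w15.png",w)
tip=np.array([.651,.003,.136]);d=tip-[0,0,.014]
pt,ps=proj("top",[tip,d]),proj("side",[tip,d]);print(pt,ps)
im=np.zeros((600,800,3),np.uint8)
def crop(a,c,h,k,o):
    x,y=(c-h).astype(int);b=cv2.resize(a[y:y+2*h,x:x+2*h],None,fx=k,fy=k,interpolation=cv2.INTER_CUBIC);im[o[1]:o[1]+b.shape[0],o[0]:o[0]+b.shape[1]]=b;print(x,y)
crop(t,pt[1],24,8,(0,0));crop(s,ps[1],24,8,(400,0)); im[390:600,0:280]=cv2.resize(w,(280,210))
cv2.imwrite("pics/c15.png",im)
E
```

```text
tool_pos: [0.5575, 0.0885, 0.0916]
ft_force: [-3.1, -2.9, 7.1]
t36.57 [0.5575 0.0885 0.0916] yawY 1.509 w 0.0216 F [-3.1 -2.9  7.1] q7 1.20
[[263.70230981 136.70391738]
 [263.59049244 137.99649067]] [[300.12149495 165.33714692]
 [299.94390962 168.57605106]]
239 113
275 144
```

View pics/c15.png

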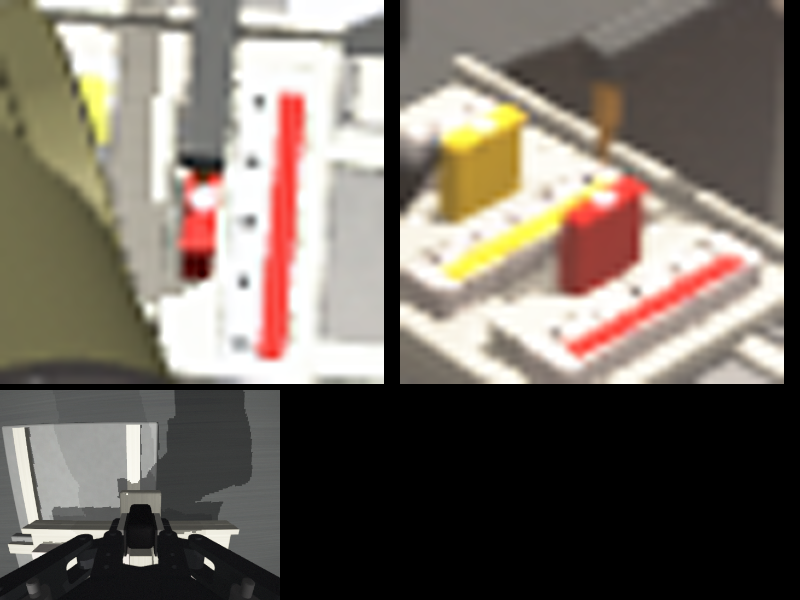

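```bash
cat > chk.py <<'E'
from h import *
import sys
s=cv2.imread(sys.argv[1]).astype(int); x0,y0=275,144
c=s[y0:y0+48,x0:x0+48]
b=(c[...,2]-c[...,0]>40)&(c[...,2]-c[...,1]>15)&(c[...,2]-c[...,1]<70)
for y in range(8,24):
    v=np.where(b[y,18:32])[0]+18+x0
    if len(v): print(y+y0,v.tolist(),c[y,v-x0].tolist())
E
python3 chk.py pics/s15.png
python3 - <<'E'
from h import *
s=cv2.imread("pics/s15.png").astype(int);t=cv2.imread("pics/t15.png").astype(int)
print(s[162:174,297:305].min(2)); print(t[131:142,259:270].min(2)); print(t[131:142,259:270,2]);print(t[131:142,259:270,0])
d=np.array([.651,.003,.122])
for n in("side","top"): print(n,[((proj(n,d+e)-proj(n,d))[0]).round(3) for e in([.001,0,0],[0,.001,0])])
E
```

```text
154 [300] [[59, 80, 101]]
155 [299, 300, 301, 302] [[60, 87, 113], [58, 95, 129], [59, 95, 129], [64, 84, 106]]
156 [299, 300, 301, 302] [[60, 88, 115], [58, 98, 134], [62, 105, 145], [65, 91, 119]]
157 [299, 300, 301, 302] [[61, 90, 117], [61, 100, 136], [62, 106, 146], [66, 92, 120]]
158 [299, 300, 301, 302] [[61, 92, 121], [61, 102, 139], [63, 107, 148], [66, 91, 119]]
159 [299, 300, 301, 302] [[82, 110, 136], [61, 101, 139], [63, 101, 137], [67, 86, 108]]
160 [299, 300, 301] [[179, 206, 223], [62, 103, 140], [64, 93, 121]]
161 [299, 300, 301] [[125, 148, 168], [63, 103, 142], [90, 116, 142]]
162 [299, 300, 301] [[90, 111, 131], [70, 103, 135], [170, 194, 211]]
163 [300] [[74, 104, 132]]
164 [300] [[146, 172, 199]]
167 [300, 306] [[126, 210, 253], [98, 107, 139]]
[[113 109  90  70 170 208 158  88]
 [198 162  97  74 112 150 193 208]
 [244 244 213 146 118 109 127 171]
 [236 227 227 240 239 172 100 117]
 [222 133 169 200 196 138  75  89]
 [231 168 137 126 114  78  66  69]
 [134 106 245 254 236 107  61  58]
 [ 71  67 155 202 156  70  56  55]
 [ 64  65  72  80  68  55  55  56]
 [ 61  6
[... 1062 characters left out ...]
52 251 254 230 223 173]
 [153 178 174 245 253 251 250 253 226 243 213]]
[[255 203 132 135 124 122 120 115 197 219 253]
 [255 207  85  71  79  83  94 100 194 215 235]
 [230 170  96  24  35  40  42  37 196 240 217]
 [219 161 241 174  30  28  30  60 242 250 252]
 [224 141 165 117  33  25  49 115 248 255 255]
 [226 139 114 107 147 220 207 200 237 254 254]
 [226 153 119 159 255 255 242 207 217 251 254]
 [172 156 122 101 236 255 234 187 219 252 255]
 [159 190 138  51 109 157 113 231 235 253 253]
 [161 177 126  70  72  69  58 241 222 222 175]
 [138 166 122  67  77  75  60 242 222 246 210]]
side [array([ 0.181, -0.112]), array([-0.212, -0.109])]
top [array([ 0.007, -0.312]), array([-0.323, -0.008])]
```

```bash
python3 -m inch '0 0 0 0 0 0 -1;0 0 0 0 0 0 -1;0 0 0 0 0 0 -1;0 0 0 0 0 0 -1;0 0 0 0 0 0 -1;0 0 0 0 0 0 -1;0 0 0 0 0 0 -1;0 0 0 0 0 0 -1;0 0 0 0 0 0 -1;0 0 0 0 0 0 -1;0 0 0 0 0 0 -1;0 0 0 0 0 0 -1'| grep -E "tool|ft"
python3 - <<'E'
from h import *
for n in("top","side"):cv2.imwrite(f"pics/{n}16.png",get_image(n))
a=cv2.imread("pics/side16.png").astype(int);b=cv2.imread("pics/s15.png").astype(int);print(abs(a-b)[140:200,270:330].max())
E
python3 -m inch '0 -.06 0 0 0 0 -1;.01 -.18 0 0 0 0 -1;.01 -.36 0 0 0 0 -1;.01 -.55 0 0 0 0 -1;.02 -.75 0 0 0 0 -1;.02 -.95 0 0 0 0 -1;.02 -1.15 0 0 0 0 -1;.03 -1.35 0 0 0 0 -1;.03 -1.55 0 0 0 0 -1;.04 -1.75 0 0 0 0 -1;.04 -1.95 0 0 0 0 -1;.05 -2.1 0 0 0 0 -1'| grep -E "tool|ft"
python3 -m inch '.01 -.2 0 0 0 0 -1;.01 -.38 0 0 0 0 -1;.01 -.5 0 0 0 0 -1;.01 -.56 0 0 0 0 -1;.01 -.56 0 0 0 0 -1;.01 -.56 0 0 0 0 -1'| grep -E "tool|ft"
```

```text
tool_pos: [0.5575, 0.0885, 0.0916]
ft_force: [-2.3, -2.8, 7.3]
2
tool_pos: [0.5537, 0.0284, 0.0916]
ft_force: [3.6, 4.7, 1.4]
tool_pos: [0.5526, 0.0109, 0.0916]
ft_force: [3.7, 3.3, 3.5]
```

```bash
python3 -m inch '.03 -.04 0 0 0 0 -1;.06 -.08 0 0 0 0 -1;.06 -.08 0 0 0 0 -1;.06 -.08 0 0 0 0 -1;.06 -.08 0 0 0 0 -1;.06 -.08 0 0 0 0 -1'| grep -E "tool|ft"
python3 - <<'E'
from h import *
s=get_image("side");cv2.imwrite("pics/s17.png",s);t=get_image("top");cv2.imwrite("pics/t17.png",t)
s=s.astype(int)
for k in(0,2):print(s[158:172,296:306,k])
print(t[131:142,259:270,0])
E
```

```text
tool_pos: [0.5507, 0.009, 0.0916]
ft_force: [4.5, 4.7, 2.1]
[[ 56  63  62  59  60  63  65  66  67  67]
 [162 149  80  61  61  63  65  66  67  67]
 [135 188 203 143  60  64  66  67  67  67]
 [108 122 166 136  61  89  85  67  67  67]
 [121 107 112  94  88 202 202 115  68  68]
 [239 196 112  89  77 138 197 207 156  88]
 [246 243 224 171 115 101 124 147 190 205]
 [248 243 246 240 225 190 124 109 125 148]
 [253 223 207 246 251 230 135  84  92 104]
 [253 250 249 238 199 144  90  77  80  89]
 [245 214 169 242 254 228 102  71  63 127]
 [189 144  87 151 194 149  70  59  58 160]
 [100  88  76  82  84  70  58  57  57 116]
 [ 63  68  66  59  57  56  57  58  57 122]]
[[ 67  75  87 118 139 149 119  78  81  80]
 [190 175 101 116 140 138 108  79  80  80]
 [158 219 231 187 139 122  90  80  80  80]
 [125 143 195 178 140 142 110  80  80  80]
 [140 124 132 134 158 237 230 134  80  80]
 [252 225 131 123 135 177 226 232 183 103]
 [254 253 244 214 162 127 145 172 221 232]
 [254 253 254 253 246 220 144 127 146 174]
 [255 242 231 240 241 253 254 252 223 148]
 [255 248 169 150 249 255 255 255 255 239]
 [214 163 179 250 255 255 255 253 233 219]
 [177 249 255 255 255 253 238 204 192 228]
 [255 255 255 255 246 205 195 186 186 190]
 [234 254 251 221 202 187 188 187 186 184]]
[[80 77 75 74 73 73 74 74 74 77 78]
 [77 75 75 76 76 75 75 75 77 78 79]
 [78 75 75 75 77 77 77 76 77 77 78]
 [74 74 75 75 76 76 77 77 77 77 77]
 [73 74 74 75 76 77 77 77 77 77 76]
 [73 74 74 75 76 76 77 77 77 77 78]
 [73 73 74 75 76 77 77 77 77 77 77]
 [72 73 74 74 75 76 77 77 77 78 78]
 [72 74 73 74 75 76 77 77 77 77 77]
 [72 72 73 75 76 76 77 77 77 77 77]
 [72 73 74 74 75 75 77 77 77 77 78]]
```

```bash
python3 -m inch '0 0 0 0 0 0 -1;0 0 0 0 0 0 -1;0 0 0 0 0 0 -1;0 0 0 0 0 0 -1;0 0 0 0 0 0 -1;0 0 0 0 0 0 -1;0 0 0 0 0 0 -1;0 0 0 0 0 0 -1;0 0 0 0 0 0 -1;0 0 0 0 0 0 -1;0 0 0 0 0 0 -1;0 0 0 0 0 0 -1'| grep -E "tool|ft"
python3 -m inch '0 0 0 0 0 0 -1;0 0 0 0 0 0 -1;0 0 0 0 0 0 -1;0 0 0 0 0 0 -1'| grep -E "tool|ft"
python3 -m inch '.06 0 0 0 0 0 -1;.18 0 0 0 0 0 -1;.36 0 0 0 0 0 -1;.6 0 0 0 0 0 -1;.84 0 0 0 0 0 -1;1.08 0 0 0 0 0 -1;1.32 0 0 0 0 0 -1;1.56 0 0 0 0 0 -1;1.8 0 0 0 0 0 -1;2.04 0 0 0 0 0 -1;2.28 0 0 0 0 0 -1;2.52 0 0 0 0 0 -1'| grep -E "tool|ft"
python3 -m inch '.2 0 0 0 0 0 -1;.4 0 0 0 0 0 -1;.6 0 0 0 0 0 -1;.8 0 0 0 0 0 -1;.9 0 0 0 0 0 -1;.95 0 0 0 0 0 -1;.95 0 0 0 0 0 -1'| grep -E "tool|ft"
```

```text
tool_pos: [0.5507, 0.0089, 0.0916]
ft_force: [4.7, 3.1, 1.5]
tool_pos: [0.5507, 0.0089, 0.0916]
ft_force: [4.4, 3.4, 1.7]
tool_pos: [0.4757, 0.0136, 0.0916]
ft_force: [7.1, 5.6, 0.3]
tool_pos: [0.4464, 0.0153, 0.0915]
ft_force: [3.2, 4.4, 3.7]
```

```bash
for k in 1; do :; done
python3 -m inch '.1 0 0 0 0 0 -1;.1 0 0 0 0 0 -1;.1 0 0 0 0 0 -1'| grep -E "tool|ft"
python3 -m inch '.1 0 0 0 0 0 -1;.1 0 0 0 0 0 -1;.1 0 0 0 0 0 -1'| grep -E "tool|ft"
```

```text
tool_pos: [0.4436, 0.0155, 0.0916]
ft_force: [2.9, 5.1, 3.5]
tool_pos: [0.4407, 0.0156, 0.0916]
ft_force: [3.2, 4.2, 3.6]
```

```bash
python3 -m inch '.1 0 0 0 0 0 -1;.1 0 0 0 0 0 -1;.1 0 0 0 0 0 -1'| grep -E "tool|ft"
python3 -m inch '.1 0 0 0 0 0 -1;.1 0 0 0 0 0 -1;.1 0 0 0 0 0 -1'| grep -E "tool|ft"
python3 -m inch '.1 0 0 0 0 0 -1;.1 0 0 0 0 0 -1;.1 0 0 0 0 0 -1'| grep -E "tool|ft"
```

```text
tool_pos: [0.4377, 0.0158, 0.0915]
ft_force: [4.4, 3.3, 3.7]
tool_pos: [0.4377, 0.0158, 0.0916]
ft_force: [12.9, 1.6, -7.1]
tool_pos: [0.4377, 0.0159, 0.0917]
ft_force: [21.8, 1.6, -17.2]
```

```bash
python3 -m inch '-.1 0 0 0 0 0 -1;-.2 0 0 0 0 0 -1;-.2 0 0 0 0 0 -1;-.2 0 0 0 0 0 0;-.2 0 0 0 0 0 1;-.2 0 0 0 0 0 1;-.2 0 0 0 0 0 1;-.2 0 0 0 0 0 1;-.2 0 0 0 0 0 1' | grep -E "tool|ft"
python3 -m inch '0 0 -3 0 0 0 1;0 -1.5 -9 0 0 0 1;0 -1.5 -9 0 0 0 1;0 -1.5 -9 0 0 0 1;0 -1.5 -9 0 0 0 1;0 -1.5 -9 0 0 0 1;0 -1.5 -9 0 0 0 1;0 -1.5 -9 0 0 0 1;0 -1.5 -9 0 0 0 1;0 -1.5 -9 0 0 0 1'| grep -E "tool|ft"
cat > dots.py <<'E'
from h import *
import sys
def dots(tag,z,exp):
    s=state(); w=get_image("wrist"); cv2.imwrite(f"pics/{tag}.png",w); np.save(tag+".npy",s)
    g=w.astype(int)
    n,_,S,C=cv2.connectedComponentsWithStats((w.min(2)>140).astype(np.uint8))
    for nm,P in exp.items():
        p=proj("wrist",P,s)[0]; k=[i for i in range(1,n) if S[i][4]<400 and S[i][2]<25]
        k=sorted(k,key=lambda i:np.hypot(*(C[i]-p)))[:2]
        print(nm,p.round(1),[(C[i].round(1).tolist(),S[i][4],onz("wrist",C[i],z,s).round(4).tolist()) for i in k])
    # grip colour orientation
    for nm,m in dict(red=(g[...,2]>130)&(g[...,1]<60)&(g[...,0]<60),yellow=(g[...,2]>170)&(g[...,1]>150)&(g[...,0]<60)).items():
        n2,l,S2,C2=cv2.connectedComponentsWithStats(m.astype(np.uint8))
        for i in range(1,n2):
            if S2[i][4]>80:
                c=cv2.findContours((l==i).astype(np.uint8),0,2)[0][0][:,0]
                b=cv2.boxPoints(cv2.minAreaRect(c.astype(np.float32))); q=np.array([onz("wrist",x,z,s) for x in b])
                e=max((q[1]-q[0],q[2]-q[1]),key=np.linalg.norm); print(nm,"box c",q.mean(0).round(4),"len %.3f yaw %.3f"%(np.linalg.norm(e),(np.arctan2(e[1],e[0])+np.pi/2)%np.pi-np.pi/2))
E
python3 - <<'E'
from dots import *
st();dots("w18",.122,dict(red=[.5318,-.07,.122],yel=[.5384,.0098,.122])); print(rows([.5318,-.07,.20],1.509))
E
```

```text
tool_pos: [0.436, 0.0145, 0.0909]
ft_force: [-0.3, 0.2, 0.7]
tool_pos: [0.4329, -0.0301, 0.3602]
ft_force: [-1.0, 0.4, -0.2]
t45.67 [ 0.4329 -0.0301  0.3602] yawY 1.509 w 0.0857 F [-1.   0.4 -0.2] q7 1.50
red [232. 240.] [([231.7, 240.0], np.int32(43), [0.5317, -0.0703, 0.122]), ([290.6, 241.0], np.int32(43), [0.5381, 0.0092, 0.122])]
yel [291.  241.2] [([290.6, 241.0], np.int32(43), [0.5381, 0.0092, 0.122]), ([231.7, 240.0], np.int32(43), [0.5317, -0.0703, 0.122])]
red box c [ 0.5159 -0.0943  0.122 ] len 0.095 yaw -0.059
red box c [ 0.5194 -0.0696  0.122 ] len 0.019 yaw -0.080
red box c [ 0.5422 -0.0702  0.122 ] len 0.015 yaw -0.080
yellow box c [ 0.5202 -0.0232  0.122 ] len 0.095 yaw -0.050
yellow box c [0.5369 0.0091 0.122 ] len 0.041 yaw -0.026
[-3.39  -1.13   5.316  0.    -0.023  0.007]
```

```bash
python3 -m inch '-3.38 -1.14 0 0 0 0 .3;-3.38 -1.14 0 0 0 0 .3;-3.38 -1.14 0 0 0 0 .3;-3.38 -1.14 2 0 0 0 .3;-3.38 -1.14 4 0 0 0 .3;-3.38 -1.14 6.7 0 0 0 .3;-3.38 -1.14 6.7 0 0 0 .3;-3.38 -1.14 6.7 0 0 0 .3;-3.38 -1.14 6.7 0 0 0 .3;-3.38 -1.14 6.7 0 0 0 .3'| grep -E "tool|ft"
python3 - <<'E'
from dots import *
st();dots("w19",.122,dict(red=[.5317,-.0703,.122])); print(rows([.5317,-.0703,.098],1.509))
E
```

```text
tool_pos: [0.5309, -0.0701, 0.1581]
ft_force: [0.1, -0.7, 0.8]
t46.55 [ 0.5309 -0.0701  0.1581] yawY 1.510 w 0.0554 F [ 0.1 -0.7  0.8] q7 1.52
red [256.8 225.3] [([256.9, 227.6], np.int32(181), [0.5332, -0.0703, 0.122]), ([238.0, 173.0], np.int32(1), [0.4988, -0.0792, 0.122])]
red box c [ 0.522  -0.0951  0.122 ] len 0.083 yaw -0.054
red box c [ 0.5215 -0.0692  0.122 ] len 0.018 yaw -0.053
red box c [ 0.5432 -0.0709  0.122 ] len 0.018 yaw -0.070
yellow box c [0.5277 0.0097 0.122 ] len 0.019 yaw -0.061
yellow box c [ 0.5395 -0.0331  0.122 ] len 0.018 yaw 0.001
yellow box c [0.5503 0.0073 0.122 ] len 0.018 yaw -0.078
[ 2.700e-02 -3.000e-03  2.073e+00  2.000e-03 -1.300e-02  8.000e-03]
```

```bash
python3 -m inch '0 0 1 0 0 0 .3;0 0 2 0 0 0 .3;0 0 2 0 0 0 .3;0 0 2 0 0 0 .3;0 0 2 0 0 0 .3;0 0 2 0 0 0 -1;0 0 2 0 0 0 -1;0 0 2 0 0 0 -1;0 0 2 0 0 0 -1;0 0 2 0 0 0 -1;0 0 2 0 0 0 -1;0 0 2 0 0 0 -1'
python3 -m inch '0 0 -.5 0 0 0 -1;0 0 -1.5 0 0 0 -1;0 0 -3 0 0 0 -1;0 0 -4.5 0 0 0 -1;0 0 -4.5 0 0 0 -1;0 0 -4.5 0 0 0 -1;0 0 -4.5 0 0 0 -1'
python3 - <<'E'
from h import *
st();print(rows([.518,-.318,.2],1.621),rows([.518,-.318,.06],1.621))
E
```

```text
time_s: 47.6
tool_pos: [0.5332, -0.0705, 0.1012]
orientation: [0.031, 1.0, -0.0, 0.001]
ft_force: [-1.0, 0.6, 8.0]
width: 0.0135
grip_force: 59.2
time_s: 48.18
tool_pos: [0.5319, -0.0706, 0.2344]
orientation: [0.031, 1.0, -0.0, -0.0]
ft_force: [-0.1, -1.4, -4.8]
width: 0.0132
grip_force: 59.4
t48.18 [ 0.5319 -0.0706  0.2344] yawY 1.509 w 0.0132 F [-0.1 -1.4 -4.8] q7 1.54
[-4.600e-02 -8.261e+00  1.146e+00 -1.000e-03 -8.000e-03 -1.066e+00] [-5.000e-02 -8.260e+00  5.813e+00 -1.000e-03 -8.000e-03 -1.066e+00]
```

```bash
python3 - <<'E'
from h import *
for f in("pics/t.png","pics/t17.png"):
    t=cv2.imread(f).astype(int); m=((t[...,2]-t[...,0]>50)&(t[...,2]>110))[150:230,325:420].astype(np.uint8)
    n,l,S,C=cv2.connectedComponentsWithStats(m); k=1+S[1:,4].argmax(); ct=max(cv2.findContours((l==k).astype(np.uint8),0,2)[0],key=cv2.contourArea)[:,0]
    b=cv2.boxPoints(cv2.minAreaRect(ct.astype(np.float32)))+[325,150]; q=np.array([onz("top",x,.015) for x in b]); print(q[:,:2].round(3).tolist(),q.mean(0).round(4),np.linalg.norm(q[1]-q[0]),np.linalg.norm(q[2]-q[1]))
E
python3 -m inch '0 -8.26 0 0 0 -1.06 -1;0 -8.26 0 0 0 -1.06 -1;0 -8.26 0 0 0 -1.06 -1;0 -8.26 0 0 0 -1.06 -1;0 -8.26 0 0 0 -1.06 -1;0 -8.26 1 0 0 -1.06 -1;0 -8.26 3 0 0 -1.06 -1;0 -8.26 3 0 0 -1.06 -1;0 -8.26 3 0 0 -1.06 -1;0 -8.26 3 0 0 -1.06 -1'|grep -E "tool|ft"
python3 -c "from h import *;st();print(rows([.518,-.318,.052],1.621))"
```

```text
[[0.602, -0.253], [0.616, -0.462], [0.442, -0.463], [0.428, -0.258]] [ 0.5219 -0.3592  0.015 ] 0.2099652857728452 0.17347319255139304
[[0.602, -0.253], [0.615, -0.463], [0.442, -0.463], [0.429, -0.257]] [ 0.522  -0.3592  0.015 ] 0.2108942156395431 0.17343436535410112
tool_pos: [0.5156, -0.3167, 0.142]
ft_force: [-0.5, 0.6, -3.4]
t49.02 [ 0.5156 -0.3167  0.142 ] yawY 1.620 w 0.0132 F [-0.5  0.6 -3.4] q7 2.07
[-0.097 -0.06   2.998  0.039 -0.056 -0.005]
```

```bash
python3 -m inch '-.1 -.06 1 0 0 0 -1;-.1 -.06 2.2 0 0 0 -1;-.1 -.06 2.95 0 0 0 -1;-.1 -.06 2.95 0 0 0 -1;-.1 -.06 2.95 0 0 0 -1;-.1 -.06 2.95 0 0 0 -1'|grep -E "tool|ft"
python3 -m inch '0 0 .1 0 0 0 -1;0 0 .1 0 0 0 -1;0 0 .1 0 0 0 -1'|grep -E "tool|ft"
python3 -m inch '0 0 .1 0 0 0 -1;0 0 .1 0 0 0 -1;0 0 .1 0 0 0 -1'|grep -E "tool|ft"
```

```text
tool_pos: [0.5221, -0.3199, 0.0589]
ft_force: [0.1, 0.9, -2.3]
tool_pos: [0.521, -0.3198, 0.0548]
ft_force: [0.4, 0.2, -4.0]
tool_pos: [0.5203, -0.3195, 0.0505]
ft_force: [-0.4, -0.5, -4.2]
```

```bash
python3 -m inch '0 0 .1 0 0 0 -1;0 0 .1 0 0 0 -1;0 0 .1 0 0 0 -1'|grep -E "tool|ft"
python3 -m inch '0 0 .06 0 0 0 -1;0 0 .06 0 0 0 -1;0 0 .06 0 0 0 -1'|grep -E "tool|ft"
python3 -c "from h import *;st()"
```

```text
tool_pos: [0.5202, -0.3195, 0.0472]
ft_force: [-0.5, 0.6, -3.8]
tool_pos: [0.5205, -0.3196, 0.0463]
ft_force: [-2.3, 0.9, 3.9]
t50.52 [ 0.5205 -0.3196  0.0463] yawY 1.620 w 0.0129 F [-2.3  0.9  3.9] q7 2.05
```

```bash
python3 -m inch '0 0 0 0 0 0 0;0 0 0 0 0 0 0;0 0 0 0 0 0 0;0 0 0 0 0 0 0;0 0 0 0 0 0 0;0 0 -1.5 0 0 0 0;0 0 -7 0 0 0 .3;0 0 -7 0 0 0 .3;0 0 -7 0 0 0 .3;0 0 -7 0 0 0 .3;0 0 -7 0 0 0 .3;0 0 -7 0 0 0 .3'|grep -E "tool|ft"
python3 - <<'E'
from h import *
st(); print(rows([.538,.0092,.25],1.509))
E
```

```text
tool_pos: [0.5217, -0.3203, 0.2589]
ft_force: [0.0, -0.4, -1.0]
t51.52 [ 0.5217 -0.3203  0.2589] yawY 1.620 w 0.0555 F [ 0.  -0.4 -1. ] q7 2.08
[-1.084 10.943  0.264 -0.031  0.053  1.062]
```

```bash
python3 -m inch '-1.08 10.94 0 0 0 1.06 .3;-1.08 10.94 0 0 0 1.06 .3;-1.08 10.94 0 0 0 1.06 .3;-1.08 10.94 0 0 0 1.06 .3;-1.08 10.94 0 0 0 1.06 .3;-1.08 10.94 0 0 0 1.06 .3;-1.08 10.94 0 0 0 1.06 .3;-1.08 10.94 0 0 0 1.06 .3;-1.08 10.94 1.5 0 0 1.06 .3;-1.08 10.94 3 0 0 1.06 .3;-1.08 10.94 3 0 0 1.06 .3;-1.08 10.94 3 0 0 1.06 .3'|grep -E "tool|ft"
python3 - <<'E'
from dots import *
st();dots("w20",.122,dict(yel=[.5381,.0092,.122])); print(rows([.538,.0092,.1],1.509))
E
```

```text
tool_pos: [0.5339, 0.0095, 0.1624]
ft_force: [-0.8, -0.1, 0.8]
t52.52 [0.5339 0.0095 0.1624] yawY 1.509 w 0.0557 F [-0.8 -0.1  0.8] q7 1.36
yel [257.  228.1] [([257.4, 230.7], np.int32(183), [0.5398, 0.0093, 0.122]), ([304.5, 176.5], np.int32(4), [0.507, 0.0395, 0.122])]
red box c [ 0.5216 -0.0795  0.122 ] len 0.086 yaw -0.062
yellow box c [ 0.5254 -0.0157  0.122 ] len 0.086 yaw -0.062
yellow box c [0.5483 0.0086 0.122 ] len 0.021 yaw -0.070
[-8.600e-02 -0.000e+00  2.159e+00 -5.000e-03 -3.600e-02 -2.000e-03]
```

```bash
python3 -m inch '-.12 0 1 0 0 0 .3;-.12 0 2.1 0 0 0 .3;-.12 0 2.1 0 0 0 .3;-.12 0 2.1 0 0 0 .3;-.12 0 2.1 0 0 0 .3;-.12 0 2.1 0 0 0 -1;-.12 0 2.1 0 0 0 -1;-.12 0 2.1 0 0 0 -1;-.12 0 2.1 0 0 0 -1;-.12 0 2.1 0 0 0 -1;-.12 0 2.1 0 0 0 -1;-.12 0 2.1 0 0 0 -1'
python3 -m inch '0 0 -.5 0 0 0 -1;0 0 -1.5 0 0 0 -1;0 0 -3 0 0 0 -1;0 0 -4.5 0 0 0 -1;0 0 -4.5 0 0 0 -1;0 0 -4.5 0 0 0 -1;0 0 -4.5 0 0 0 -1'
python3 - <<'E'
from h import *
st();print(rows([.523,-.392,.24],1.621))
E
```

```text
time_s: 53.57
tool_pos: [0.5408, 0.0097, 0.104]
orientation: [0.031, 1.0, 0.0, 0.001]
ft_force: [-1.1, 0.6, 7.0]
width: 0.0132
grip_force: 58.8
time_s: 54.15
tool_pos: [0.5395, 0.0095, 0.2372]
orientation: [0.031, 1.0, -0.0, -0.0]
ft_force: [0.0, 0.1, -4.3]
width: 0.013
grip_force: 59.1
t54.15 [0.5395 0.0095 0.2372] yawY 1.509 w 0.0130 F [ 0.   0.1 -4.3] q7 1.38
[-2.7300e-01 -1.3393e+01 -9.1000e-02 -2.0000e-03 -6.0000e-03 -1.0660e+00]
```

```bash
python3 -m inch '-.25 -13.4 0 0 0 -1.06 -1;-.25 -13.4 0 0 0 -1.06 -1;-.25 -13.4 0 0 0 -1.06 -1;-.25 -13.4 0 0 0 -1.06 -1;-.25 -13.4 0 0 0 -1.06 -1;-.25 -13.4 0 0 0 -1.06 -1;-.25 -13.4 0 0 0 -1.06 -1;-.25 -13.4 0 0 0 -1.06 -1;-.25 -13.4 0 0 0 -1.06 -1;-.25 -13.4 0 0 0 -1.06 -1;-.25 -13.4 0 0 0 -1.06 -1;-.25 -13.4 0 0 0 -1.06 -1'|grep -E "tool|ft"
python3 - <<'E'
from h import *
st();print(rows([.523,-.392,.06],1.621))
s=get_image("side");t=get_image("top");cv2.imwrite("pics/t21.png",t);cv2.imwrite("pics/s21.png",s)
w=get_image("wrist");cv2.imwrite("pics/w21.png",w)
from dots import dots
dots("w21",.067,dict(red=[.519,-.3195,.067]))
E
```

```text
tool_pos: [0.5207, -0.3937, 0.2338]
ft_force: [0.4, 0.3, -4.1]
t55.15 [ 0.5207 -0.3937  0.2338] yawY 1.616 w 0.0126 F [ 0.4  0.3 -4.1] q7 2.18
[-0.109  0.036  5.794  0.029 -0.049 -0.045]
red [324.1 177.5] [([323.7, 177.9], np.int32(63), [0.5195, -0.3198, 0.067]), ([332.5, 173.0], np.int32(2), [0.5137, -0.3112, 0.067])]
red box c [ 0.5193 -0.3207  0.067 ] len 0.042 yaw 0.017
red box c [ 0.5706 -0.0954  0.067 ] len 0.047 yaw -0.055
yellow box c [ 0.5793 -0.3859  0.067 ] len 0.029 yaw -1.520
yellow box c [ 0.6697 -0.392   0.067 ] len 0.027 yaw 0.760
```

Red stands where I placed it in the tray. Next I'll lower yellow.

```bash
python3 -m inch '-.08 .03 1.2 0 0 -.04 -1;-.08 .03 2.5 0 0 -.04 -1;-.08 .03 3.8 0 0 -.04 -1;-.08 .03 5 0 0 -.04 -1;-.08 .03 5.8 0 0 -.04 -1;-.08 .03 5.8 0 0 -.04 -1;-.08 .03 5.8 0 0 -.04 -1;-.08 .03 5.8 0 0 -.04 -1'|grep -E "tool|ft"
python3 -m inch '0 0 .1 0 0 0 -1;0 0 .1 0 0 0 -1;0 0 .1 0 0 0 -1'|grep -E "tool|ft"
python3 -m inch '0 0 .1 0 0 0 -1;0 0 .1 0 0 0 -1;0 0 .1 0 0 0 -1'|grep -E "tool|ft"
```

```text
tool_pos: [0.5267, -0.391, 0.0656]
ft_force: [0.5, 0.6, -2.8]
tool_pos: [0.5258, -0.3914, 0.0622]
ft_force: [-0.6, -0.3, -3.7]
tool_pos: [0.5252, -0.391, 0.0577]
ft_force: [-0.7, 0.0, -3.9]
```

```bash
python3 -m inch '0 0 .1 0 0 0 -1;0 0 .2 0 0 0 -1;0 0 .2 0 0 0 -1;0 0 .2 0 0 0 -1'|grep -E "tool|ft"
python3 -m inch '0 0 .08 0 0 0 -1;0 0 .08 0 0 0 -1;0 0 .08 0 0 0 -1'|grep -E "tool|ft"
```

```text
tool_pos: [0.525, -0.3909, 0.0512]
ft_force: [-0.2, -0.7, -4.9]
tool_pos: [0.5253, -0.3911, 0.0493]
ft_force: [0.5, 1.2, -3.6]
```

```bash
python3 -m inch '0 0 .05 0 0 0 -1;0 0 .05 0 0 0 -1;0 0 .05 0 0 0 -1'|grep -E "tool|ft"
python3 -m inch '0 0 0 0 0 0 -.1;0 0 0 0 0 0 -.1;0 0 0 0 0 0 -.1;0 0 0 0 0 0 -.1;0 0 0 0 0 0 -.1;0 0 -1.5 0 0 0 -.1;0 0 -7 0 0 0 -.1;2 0 -9 0 0 0 .3;2 0 -9 0 0 0 .3;2 0 -9 0 0 0 .3;2 0 -9 0 0 0 .3;2 0 -9 0 0 0 .3'|grep -E "tool|ft"
python3 -m inch '0 1 0 0 0 0 .3;0 1 0 0 0 0 .3;0 1 0 0 0 0 .3;0 1 0 0 0 0 .3;0 1 0 0 0 0 .3'|grep -E "tool|ft"
python3 - <<'E'
from dots import *
st();dots("w22",.067,dict(red=[.519,-.3195,.067],yel=[.524,-.391,.067],carr_origin=[.44,.0145,.067]))
s=state();g=cv2.imread("pics/w22.png")
t=get_image("top");a=cv2.imread("pics/t.png");d=cv2.absdiff(t,a).max(2)>40
for n,(x,y) in dict(tub=(390,131),bearing=(344,136),spanner=(182,245)).items(): print(n,d[y-25:y+25,x-18:x+18].sum())
# post black column in wrist
m=(g.max(2)<45)[:, :]; e=proj("wrist",[[.4375,.015,.115]],s)[0]; print("post exp",e)
x,y=e.astype(int); 
if 20<x<490 and 20<y<370:
    n,l,S,C=cv2.connectedComponentsWithStats(m[y-20:y+20,x-20:x+20].astype(np.uint8)); print([(S[i].tolist(),(C[i]+[x-20,y-20]).round(1)) for i in range(1,n)])
E
```

```text
tool_pos: [0.5253, -0.3911, 0.0492]
ft_force: [-3.4, 2.4, 7.2]
tool_pos: [0.4646, -0.3948, 0.322]
ft_force: [1.1, -1.0, -0.5]
tool_pos: [0.4635, -0.3648, 0.317]
ft_force: [0.2, -0.5, -0.8]
t58.77 [ 0.4635 -0.3648  0.317 ] yawY 1.624 w 0.0554 F [ 0.2 -0.5 -0.8] q7 2.21
red [288.  206.9] [([287.6, 207.0], np.int32(43), [0.5193, -0.32, 0.067]), ([292.0, 188.5], np.int32(2), [0.4931, -0.3162, 0.067])]
yel [235.1 207.7] [([234.6, 207.1], np.int32(44), [0.5232, -0.3916, 0.067]), ([226.0, 195.0], np.int32(1), [0.5068, -0.4038, 0.067])]
carr_origin [530.4 164. ] [([510.9, 165.7], np.int32(7), [0.4444, -0.0155, 0.067]), ([509.5, 285.0], np.int32(4), [0.6293, 0.0387, 0.067])]
red box c [ 0.5382 -0.0959  0.067 ] len 0.112 yaw -0.066
red box c [ 0.5188 -0.3202  0.067 ] len 0.041 yaw 0.085
yellow box c [ 0.5118 -0.3922  0.067 ] len 0.020 yaw 0.038
yellow box c [ 0.5426 -0.0138  0.067 ] len 0.112 yaw -0.062
yellow box c [ 0.5345 -0.3908  0.067 ] len 0.017 yaw 0.038
tub 0
bearing 0
spanner 48
post exp [562.70028547 168.65226373]
```

```bash
python3 -m inch '0 0 0 0 0 0 .3;0 0 0 0 0 0 .3;0 0 0 0 0 0 .3' >/dev/null; python3 -c "
from rig import *
print(finish_job())"
```

```text
the job is handed in; nothing more can be done
None
```

I handed the job in after about 59 s of robot time: both straightedges that were out (red and yellow; blue was absent) stand upright in the tray and the carriage is back at its stop. Along the way red was knocked aside and I re-laid it, then held red and yellow under the pointer for over a second each, within about 2 mm by my images. The rig gave no verdict.

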